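# Make up a parallel-plate settling cell and check its top gap with the go gauge

### The job

Make up the settling cell in the pin nest: stack all the steel plates that are out, with one white U-shaped spacer on each plate, and the cover on the last spacer, every part flat, square and close to the three pins and every spacer's mouth facing away from the end pin; spare spacers stay on the bench, away from the nest. Then check the top gap: slide the go gauge's blade into the mouth under the cover until its shoulders meet the pack, draw it out again and lay it flat on its rubber mat. Leave the weight, timer, beaker and tape where they are.

Things in the scene. Friction and masses are not known exactly. Their poses are not given: they have to be found in the camera images.
- nest: fixed aluminium pin nest: base bar 124 x 50 mm, top 12 mm above the bench, on two cross feet (100 mm across, at x = +-38 mm, a little lower). Origin on the bench under the middle of a well-placed pack, x along its length towards the end pin, z up. Three upright steel pins, 8 mm thick, tapered tips 56 mm above the bench; the -x end (the mouth end) and the -y side are open
- nest_end_pin (a point): foot of the end pin on the bar's top, at x = 56, y = 0 mm in the nest's frame; the two side pins stand at x = +-38, y = 36 mm. A 100 x 60 mm part centred on the nest's origin lies 2 mm clear of all three pins
- plate_1: steel plate, 100 x 60 x 6 mm, square-cut and plain; origin at the centre of its underside, x along its length, z up. Lies flat on the bench; 2 or 3 such plates are out, the rest are absent
- plate_2: steel plate, 100 x 60 x 6 mm, square-cut and plain; origin at the centre of its underside, x along its length, z up. Lies flat on the bench; 2 or 3 such plates are out, the rest are absent
- plate_3: steel plate, 100 x 60 x 6 mm, square-cut and plain; origin at the centre of its underside, x along its length, z up. Lies flat on the bench; 2 or 3 such plates are out, the rest are absent
- spacer_1: white plastic U-shaped spacer, 100 x 60 mm outside and 8 mm thick: two legs 10 mm wide along x, joined at the +x end by a 12 mm wide bridge, open (the mouth, 40 mm wide) at the -x end; origin at the centre of the underside of the 100 x 60 mm outline, z up. All three start in one pile, lying flat on one another, mouths the same way
- spacer_1_mouth (a point): middle of that spacer's open end, at half thickness (50 mm from its origin along its -x)
- spacer_2: white plastic U-shaped spacer, 100 x 60 mm outside and 8 mm thick: two legs 10 mm wide along x, joined at the +x end by a 12 mm wide bridge, open (the mouth, 40 mm wide) at the -x end; origin at the centre of the underside of the 100 x 60 mm outline, z up. All three start in one pile, lying flat on one another, mouths the same way
- spacer_2_mouth (a point): middle of that spacer's open end, at half thickness (50 mm from its origin along its -x)
- spacer_3: white plastic U-shaped spacer, 100 x 60 mm outside and 8 mm thick: two legs 10 mm wide along x, joined at the +x end by a 12 mm wide bridge, open (the mouth, 40 mm wide) at the -x end; origin at the centre of the underside of the 100 x 60 mm outline, z up. All three start in one pile, lying flat on one another, mouths the same way
- spacer_3_mouth (a point): middle of that spacer's open end, at half thickness (50 mm from its origin along its -x)
- cover: aluminium cover plate, 100 x 60 x 8 mm, with a black grip bar along its middle (70 mm long, 14 mm wide, rising from 8 to 30 mm above the underside); origin at the centre of its underside, x along its length, z up; either way round is right
- gauge: go gauge, 150 g, lying on the mat: a dark block 45 mm long (x = -15 to 30 mm), 56 mm wide, 10 mm high with a steel blade, 34 mm wide and 5 mm thick, reaching 50 mm on from it (undersides level; last 6 mm narrower). On the block a black upright grip, 26 mm along x, 12 mm along y, 10 to 53 mm above the underside. Origin on the underside below the grip, x towards the blade's tip, z up
- gauge_shoulder (a point): middle of the block's front face, the shoulders, where the blade leaves it: x = 30 mm, 5 mm above the underside
- gauge_tip (a point): middle of the blade's tip end (80 mm along x from the gauge's origin, 2.5 mm above its underside)
- mat: fixed black rubber mat on the bench, 160 x 85 x 3 mm, the gauge's resting place; origin at the centre of its underside, x along its length
- weight_200: brass calibration weight, 30 mm across, 53 mm tall, standing on the right; a bystander, not to be moved; origin at its underside
- timer: yellow timer, 62 x 62 x 18 mm, lying among the parts; a bystander, not to be moved; origin at its underside
- beaker: glass beaker, 54 mm across, 70 mm tall, standing at the back; a bystander, not to be moved; origin at its underside
- tape_roll: roll of tape, 100 mm across, 25 mm high, lying on the right, beyond the tall grey mixer (fixed, 0.53 m high and 0.16 m across, close to the robot, ahead and to the right: keep the arm clear of it); a bystander, not to be moved; origin at its underside

How it is judged (in metres and radians):
On the way, in this order (a step that is already met when the one before it is completed fails the run):
1. the pack is complete: every plate in the nest with a spacer on it, the cover on top, nothing moving (x of plate_1 in the frame of nest between -0.01 and 0.0045 m and y of plate_1 in the frame of nest between -0.01 and 0.0045 m and angle between the x axis of each of plate_1, plate_2, plate_3, cover and the x axis of nest, either way round below 0.12 rad and angle between each of plate_1, plate_2, plate_3, cover's own z axis and vertical below 0.06 rad and (z of plate_1 in the frame of nest between 0.0095 and 0.0145 m or z of plate_1 in the frame of nest between 0.0235 and 0.0285 m or z of plate_1 in the frame of nest between 0.0375 and 0.0425 m) and x of plate_2 in the frame of nest between -0.01 and 0.0045 m and y of plate_2 in the frame of nest between -0.01 and 0.0045 m and (z of plate_2 in the frame of nest between 0.0095 and 0.0145 m or z of plate_2 in the frame of nest between 0.0235 and 0.0285 m or z of plate_2 in the frame of nest between 0.0375 and 0.0425 m) and x of plate_3 in the frame of nest between -0.01 and 0.0045 m and y of plate_3 in the frame of nest between -0.01 and 0.0045 m and (z of plate_3 in the frame of nest between 0.0095 and 0.0145 m or z of plate_3 in the frame of nest between 0.0235 and 0.0285 m or z of plate_3 in the frame of nest between 0.0375 and 0.0425 m) and ((x of spacer_1 in the frame of nest between -0.01 and 0.0045 m and y of spacer_1 in the frame of nest between -0.01 and 0.0045 m and angle between the x axis of spacer_1 and the x axis of nest, either way round below 0.12 rad and angle between spacer_1's own z axis and vertical below 0.06 rad and (z of spacer_1 in the frame of nest between 0.0155 and 0.0205 m or z of spacer_1 in the frame of nest between 0.0295 and 0.0345 m or z of spacer_1 in the frame of nest between 0.0435 and 0.0485 m) and x of spacer_1_mouth in the frame of nest below -0.03 m) or horizontal distance between spacer_1 and nest above 0.09 m) and ((x of spacer_2 in the frame of nest between -0.01 and 0.0045 m and y of spacer_2 in the frame of nest between -0.01 and 0.0045 m and angle between the x axis of spacer_2 and the x axis of nest, either way round below 0.12 rad and angle between spacer_2's own z axis and vertical below 0.06 rad and (z of spacer_2 in the frame of nest between 0.0155 and 0.0205 m or z of spacer_2 in the frame of nest between 0.0295 and 0.0345 m or z of spacer_2 in the frame of nest between 0.0435 and 0.0485 m) and x of spacer_2_mouth in the frame of nest below -0.03 m) or horizontal distance between spacer_2 and nest above 0.09 m) and ((x of spacer_3 in the frame of nest between -0.01 and 0.0045 m and y of spacer_3 in the frame of nest between -0.01 and 0.0045 m and angle between the x axis of spacer_3 and the x axis of nest, either way round below 0.12 rad and angle between spacer_3's own z axis and vertical below 0.06 rad and (z of spacer_3 in the frame of nest between 0.0155 and 0.0205 m or z of spacer_3 in the frame of nest between 0.0295 and 0.0345 m or z of spacer_3 in the frame of nest between 0.0435 and 0.0485 m) and x of spacer_3_mouth in the frame of nest below -0.03 m) or horizontal distance between spacer_3 and nest above 0.09 m) and x of cover in the frame of nest between -0.01 and 0.0045 m and y of cover in the frame of nest between -0.01 and 0.0045 m and (z of cover in the frame of nest between 0.0375 and 0.0425 m or z of cover in the frame of nest between 0.0515 and 0.0565 m) and linear speed of cover below 0.02 m/s), for 0.2 s.
2. the gauge's blade is under the cover in the top gap, in up to its shoulders (at least 40 of its 50 mm) (x of plate_1 in the frame of nest between -0.01 and 0.0045 m and y of plate_1 in the frame of nest between -0.01 and 0.0045 m and angle between the x axis of each of plate_1, plate_2, plate_3, cover, gauge and the x axis of nest, either way round below 0.12 rad and angle between each of plate_1, plate_2, plate_3, cover's own z axis and vertical below 0.06 rad and (z of plate_1 in the frame of nest between 0.0095 and 0.0145 m or z of plate_1 in the frame of nest between 0.0235 and 0.0285 m or z of plate_1 in the frame of nest between 0.0375 and 0.0425 m) and x of plate_2 in the frame of nest between -0.01 and 0.0045 m and y of plate_2 in the frame of nest between -0.01 and 0.0045 m and (z of plate_2 in the frame of nest between 0.0095 and 0.0145 m or z of plate_2 in the frame of nest between 0.0235 and 0.0285 m or z of plate_2 in the frame of nest between 0.0375 and 0.0425 m) and x of plate_3 in the frame of nest between -0.01 and 0.0045 m and y of plate_3 in the frame of nest between -0.01 and 0.0045 m and (z of plate_3 in the frame of nest between 0.0095 and 0.0145 m or z of plate_3 in the frame of nest between 0.0235 and 0.0285 m or z of plate_3 in the frame of nest between 0.0375 and 0.0425 m) and ((x of spacer_1 in the frame of nest between -0.01 and 0.0045 m and y of spacer_1 in the frame of nest between -0.01 and 0.0045 m and angle between the x axis of spacer_1 and the x axis of nest, either way round below 0.12 rad and angle between spacer_1's own z axis and vertical below 0.06 rad and (z of spacer_1 in the frame of nest between 0.0155 and 0.0205 m or z of spacer_1 in the frame of nest between 0.0295 and 0.0345 m or z of spacer_1 in the frame of nest between 0.0435 and 0.0485 m) and x of spacer_1_mouth in the frame of nest below -0.03 m) or horizontal distance between spacer_1 and nest above 0.09 m) and ((x of spacer_2 in the frame of nest between -0.01 and 0.0045 m and y of spacer_2 in the frame of nest between -0.01 and 0.0045 m and angle between the x axis of spacer_2 and the x axis of nest, either way round below 0.12 rad and angle between spacer_2's own z axis and vertical below 0.06 rad and (z of spacer_2 in the frame of nest between 0.0155 and 0.0205 m or z of spacer_2 in the frame of nest between 0.0295 and 0.0345 m or z of spacer_2 in the frame of nest between 0.0435 and 0.0485 m) and x of spacer_2_mouth in the frame of nest below -0.03 m) or horizontal distance between spacer_2 and nest above 0.09 m) and ((x of spacer_3 in the frame of nest between -0.01 and 0.0045 m and y of spacer_3 in the frame of nest between -0.01 and 0.0045 m and angle between the x axis of spacer_3 and the x axis of nest, either way round below 0.12 rad and angle between spacer_3's own z axis and vertical below 0.06 rad and (z of spacer_3 in the frame of nest between 0.0155 and 0.0205 m or z of spacer_3 in the frame of nest between 0.0295 and 0.0345 m or z of spacer_3 in the frame of nest between 0.0435 and 0.0485 m) and x of spacer_3_mouth in the frame of nest below -0.03 m) or horizontal distance between spacer_3 and nest above 0.09 m) and x of cover in the frame of nest between -0.01 and 0.0045 m and y of cover in the frame of nest between -0.01 and 0.0045 m and (z of cover in the frame of nest between 0.0375 and 0.0425 m or z of cover in the frame of nest between 0.0515 and 0.0565 m) and x of gauge_tip in the frame of nest above -0.01 m and y of gauge_tip in the frame of nest between -0.009 and 0.009 m and z of gauge_tip in the frame of cover between -0.0075 and -0.0005 m and linear speed of gauge below 0.03 m/s), for 0.2 s.
At the end, for the whole second after the job is handed in: Plates and spacers alternate in the nest from a plate up, cover on the last spacer; each part within 10 mm of centred, 0.12 rad of square, flat; mouths away from the end pin; spare spacers over 90 mm from its centre. Gauge flat with its grip over the mat. All at rest (all of step 1 and linear speed of each of plate_1, plate_2, plate_3, spacer_1, spacer_2, spacer_3, gauge below 0.02 m/s and x of gauge in the frame of mat between -0.08 and 0.08 m and y of gauge in the frame of mat between -0.0425 and 0.0425 m and z of gauge in the frame of mat between 0 and 0.006 m and angle between gauge's own z axis and vertical below 0.06 rad); the robot touches nothing.
It fails at once if a bystander (weight, timer, beaker or tape roll) was moved more than 25 mm (distance of any of weight_200, timer, beaker, tape_roll from where it was at the start of the episode above 0.025 m).
Of plate_1, plate_2, plate_3 only 2 to 3 are there at a start; the rules pass over those that are not, and their reading is None.
At some moment in a run one of cover, gauge may be knocked a few centimetres aside while the robot is not near it.
Once in a run the grip may slacken for a moment while it holds something.
It also fails if it takes over 210 s, if anything falls off the work surface, if the arm or the gripper's body presses on something with over 40 N, if the wrist force passes 120 N, or if a joint passes its speed limit or range.

### The arm

A 6-joint arm with a two-finger parallel gripper is mounted at the origin on the work surface; the furniture and walls round the work are solid. World frame = base frame: x ahead of the robot, y to its left, z up, the work surface at z = 0. Lengths are in mm, angles in rad, forces in N, time in s.
With the tool pointing down it reaches from about 350 to 875 mm from the base axis. Payload 4.2 kg.
Tool frame: the origin (TCP) lies on the mounting face of the last link; the fingertips stand 173 mm ahead of it and the grasp point (between the pads) lies grip_point_offset ahead of it (grip_point_offset is the distance from the TCP to the grasp point, in mm); z points along the fingers, y is the line along which they close (so a half turn about z gives the same grasp; the last joint's range is limited). The gripper opens to 85 mm and grips with 20 to 120 N. Pads are 22 mm wide; open, the fingers measure 114 mm over their backs; the gripper's body (76 mm by 85 mm) begins 54 mm behind the grasp point. The pads swing forward as they close: fully open they stand 13 mm farther back than shut.
Start: joints at [1.515, 0.385, 0.008, 0, -1.194, -0.259], TCP at [193.484, 594.276, 404.712] pointing down, gripper open.
Joint ranges: [-3.14, 3.14], [-1.21, 2.06], [-1.07, 1.41], [-3.16, 2.05], [-2.99, -0.16], [-3.1, 3.1]. Speed limits (rad/s): [2.79, 2.79, 3.14, 3.14, 3.14, 3.14].

### API

Orientations are given as a unit quaternion [x, y, z, w].
In Python, from bench import read_state, get_image, job_done, recognise, place_of, grip_point_offset gives the robot as it stands. The module is installed in compiled form; this text tells all that it offers.
- The arm moves only by the tool carry_out, never from a script. Its arguments are lists of equal length, an entry for each row: "slide": the shift along the tool's x, y, z in m, a list of three; "roll": the turn about the tool's z in degrees; "claw": the finger opening in m, from 0 to 0.0854. A call has 1 to 8 rows; each row is the pose to reach, as a shift and turn from the pose commanded when the call began, along the tool's axes at that moment; what a row does not reach only later rows make up. A row lasts 1/8 s, in which the tool goes at most 62.5 mm and 10.7 degrees, less where a joint would pass 70% of its speed; a pose out of reach is approached as far as the arm can. A call with a gripper value outside its range is refused whole. The fingers move at their own pace and stop on an object; the grip force is fixed at half the most. Time passes only in rows, so rows that repeat a pose let the fingers close. It gives the time, the measured TCP pose, the force, the opening and the grip force at its end, in the units of the state.
- read_state(): the state, without advancing time (a new reading comes with each control period).
- get_image(name): name is "side" or "top" or "wrist"; returns a dict with "img" (420x560x3 uint8, red, green, blue), "z_map" (420x560 float32, mm along the optical axis (not along the pixel's ray), 0 where there is no reading), "mtx" (3x3 intrinsics, pixels), "world_from_camera" (4x4, takes a point from camera to world coordinates); the wrist camera has in their place "T_tool_cam" (4x4, takes a point from camera to tool coordinates, whose origin is the TCP and whose axes are the flange's). Camera axes: x right, y up, looking along -z (the intrinsics and any distortion apply to the point x, -y, -z); pixel columns grow to the right and rows downward; lengths in mm; the calibration is good to about 2 mm. A picture is of the moment at which its call begins: read the wrist's pose just before it.
- job_done(): hands the job in; it is judged then, once.
Trained networks look in a picture, given as the dict that the camera call returned (one of the last four; its "shot" number tells which), for a name from the list of things; names that differ only in an ending like _2 or _b are one class to them, and where a whole thing is asked for, a point or a joint stands for the part that bears it (a point fixed in the world has none). Each returns a list of dicts, best first, with "conf" (0 to 1); they miss things now and then, are a little off and sometimes report something else, mostly with a low value. They report only what shows in the picture. A call takes as long as a camera call.
- recognise(picture, thing): "at" ([column, row] in pixels, amid what is visible of it).
- place_of(picture, thing): "at" ([column, row] in pixels: a listed point, or the origin of a listed thing).
The state is a dict: "clock": time; "joints": joint angles; "joint_vel": joint speeds; "joint_efforts": joint torques, N m; "position": TCP position; "ee_rot": TCP orientation; "contact_force": force on the tool from outside, world axes, zero at the start; "wrist_torque": the same for the moment, N m; "gripper_width": finger opening in mm; "grasp_force": force on a finger pad.
Only numpy, scipy, OpenCV 4.12 (cv2) and the standard library are available. Lean on these libraries where they do the work, as an engineer would, in place of code of your own. Each camera call takes 0.05 s, during which the arm holds its last target. There are 200 camera calls.

## Working session

There is one attempt and no reset: what is moved stays moved. The work goes in short steps, Python scripts to look and compute and a tool call to move; the robot and the scene stay as the last step left them, time stands still between calls to the robot, and variables do not carry over. Pictures are saved under pics/ and viewed, at most 16 in all, crops included, and the job is handed in when it is done.

Besides the shell and the picture viewer there is one more tool, called after "Emit:" in YAML: its name, and indented under it one key for each argument. carry_out: Moves the arm, as the interface text tells. Its arguments: {"type":"object","properties":{"slide":{"type":"array"},"roll":{"type":"array"},"claw":{"type":"array"}},"required":["slide","roll","claw"]}

```bash
mkdir -p pics; cat > h.py <<'E'
import numpy as np, cv2
from scipy.spatial.transform import Rotation as R
from bench import *
def snap(n,f=None):
    s=read_state(); p=get_image(n)
    if n=='wrist':
        T=np.eye(4);T[:3,:3]=R.from_quat(s['ee_rot']).as_matrix();T[:3,3]=s['position']
        p['W']=T@np.array(p['T_tool_cam'])
    else: p['W']=np.array(p['world_from_camera'])
    if f: cv2.imwrite('pics/'+f,p['img'][:,:,::-1])
    return p
def cloud(p):
    z=p['z_map'];K=np.array(p['mtx']);v,u=np.indices(z.shape)
    P=np.stack([(u-K[0,2])/K[0,0]*z,-(v-K[1,2])/K[1,1]*z,-z],-1)
    return P@p['W'][:3,:3].T+p['W'][:3,3]
def onz(p,at,h):
    K=np.array(p['mtx']);d=p['W'][:3,:3]@np.array([(at[0]-K[0,2])/K[0,0],-(at[1]-K[1,2])/K[1,1],-1])
    o=p['W'][:3,3];return o+d*(h-o[2])/d[2]
E
python3 - <<'E'
from h import *
s=read_state();print(s,grip_point_offset() if callable(grip_point_offset) else grip_point_offset)
for n in ('top','side'):
    p=snap(n,n+'0.png');C=cloud(p)
    print(n,{k:(np.round(v,2).tolist() if k in('mtx','world_from_camera') else None) for k,v in p.items() if k not in('img','z_map')})
    for t in ['nest','nest_end_pin','plate_1','spacer_1','spacer_1_mouth','cover','gauge','gauge_tip','gauge_shoulder','mat','weight_200','timer','beaker','tape_roll']:
        for d in place_of(p,t)[:3]:
            a=d['at'];c,r=int(min(559,max(0,a[0]))),int(min(419,max(0,a[1])))
            print(t,round(d['conf'],2),np.round(a),np.round(C[r,c]))
E
```

```text
{'clock': 0.0, 'joints': array([ 1.51458236e+00,  3.85556634e-01,  6.64052463e-03, -5.49433046e-04,
       -1.19396846e+00, -2.58584391e-01]), 'joint_vel': array([ 0.00037294,  0.00237852, -0.00084417, -0.00132908, -0.00062355,
        0.00106511]), 'joint_efforts': array([-8.87214956e-04, -3.92293561e+01,  1.88409001e+01,  4.18623537e+00,
       -4.54081179e-03, -7.15202191e-07]), 'position': array([193.42135649, 594.10398471, 403.61938704]), 'ee_rot': array([ 9.87621839e-01, -1.56850081e-01, -1.48560592e-04,  1.06457031e-03]), 'contact_force': array([ 0.43750482, -0.46542703, -0.21698572]), 'wrist_torque': array([-0.01567001, -0.02609845,  0.00391023]), 'grasp_force': 0.0, 'gripper_width': 85.53666441627243} 154.70000000000002
top {'mtx': [[536.66, 0.0, 272.86], [0.0, 536.66, 203.93], [0.0, 0.0, 1.0]], 'world_from_camera': [[-0.01, 0.99, -0.1, 370.98], [-1.0, -0.02, -0.01, 31.4], [-0.01, 0.1, 0.99, 1610.07], [0.0, 0.0, 0.0, 1.0]], 'shot': None, 'W': None}
nest 0.59 [186. 196.] [567. 309.  10.]
nest_end_pin 0.77 [172. 192.] [580. 351.  13.]
nest_end_pin 0.5 [166. 159.] [684. 373.  -
[... 1064 characters left out ...]
1 0.56 [278. 237.] [508.  -0.   8.]
spacer_1 0.6 [259. 215.] [522. 106.   4.]
spacer_1 0.59 [262. 221.] [500.  60.  21.]
spacer_1 0.46 [260. 217.] [502.  73.  24.]
spacer_1_mouth 0.58 [243. 225.] [469.  95.   4.]
spacer_1_mouth 0.32 [261. 218.] [503.  64.  26.]
cover 0.66 [320. 222.] [622. -12.  11.]
gauge 0.42 [195. 202.] [ 249. -185.  328.]
gauge_shoulder 0.63 [191. 195.] [ 245. -185.  344.]
mat 0.48 [192. 195.] [ 246. -187.  343.]
weight_200 0.65 [194. 196.] [ 250. -184.  338.]
weight_200 0.61 [357. 236.] [ 652. -114.   18.]
timer 0.96 [235. 202.] [492. 172.  19.]
timer 0.3 [261. 217.] [520.  92.   7.]
beaker 0.74 [256. 150.] [670. 355.  25.]
tape_roll 0.93 [369. 319.] [ 516. -299.    2.]
```

```bash
python3 -c "
import cv2
a=cv2.imread('pics/top0.png')[110:300,120:420];cv2.imwrite('pics/topc.png',cv2.resize(a,(780,494),interpolation=2))
a=cv2.imread('pics/side0.png')[100:300,160:420];cv2.imwrite('pics/sidec.png',cv2.resize(a,(780,600),interpolation=2))"
```

```text
(no output)
```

View pics/topc.png

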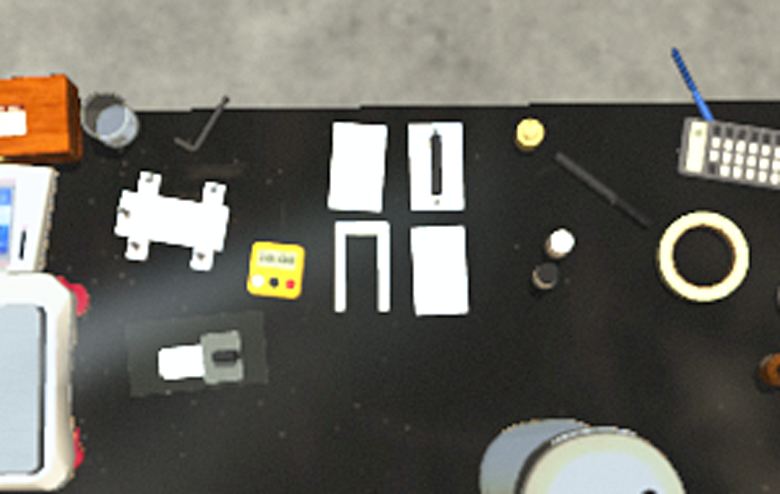

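View pics/sidec.png

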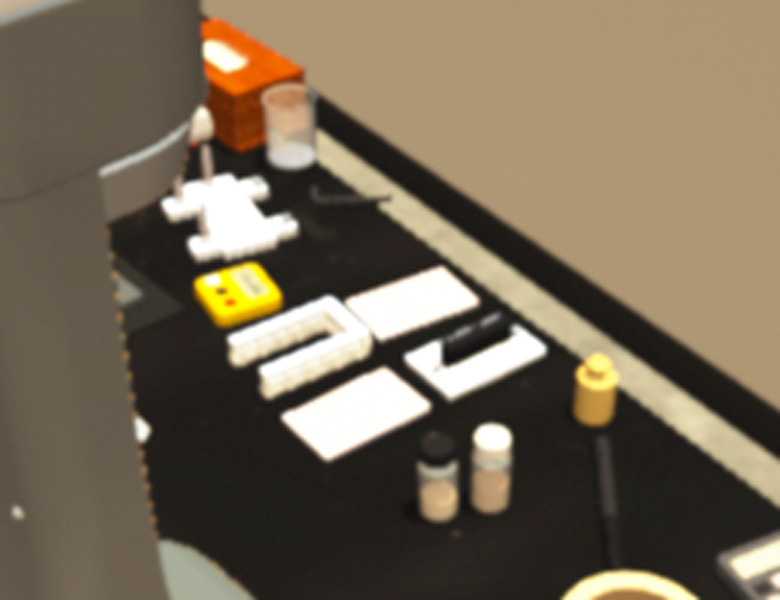

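The top view (crop, 2.6x) shows two plates at crop (357,165) and (440,270). The cover is at (437,165), and the spacer pile is at (362,267) with its mouths facing the robot. The nest is at (172,222) with its end pin on the left, and the gauge is on the mat at (205,358). The side view agrees. Next I'll get rough outlines from the depth and brightness data, then go in with the wrist camera.

```bash
cat >> h.py <<'E'
def rects(p,zlo,zhi,thr=150,amin=800,amax=20000,h=None,box=None):
    """bright blobs in the picture -> rectangles in world mm at height h"""
    g=cv2.cvtColor(p['img'],cv2.COLOR_RGB2GRAY);m=(g>thr).astype(np.uint8)
    if box is not None: 
        k=np.zeros_like(m);k[box[1]:box[3],box[0]:box[2]]=1;m&=k
    out=[]
    for c in cv2.findContours(m,cv2.RETR_EXTERNAL,cv2.CHAIN_APPROX_NONE)[0]:
        if cv2.contourArea(c)<40: continue
        w=np.array([onz(p,q[0],h)[:2] for q in c],np.float32)
        (x,y),(a,b),t=cv2.minAreaRect(w)
        if amin<a*b<amax:
            if a<b:a,b,t=b,a,t+90
            t=(t+90)%180-90
            out.append((round(x,1),round(y,1),round(a,1),round(b,1),round(t,1),c.mean((0,1)).round().tolist()))
    return out
def plan(x,y,z,yaw=None):
    """grasp point goal (world mm) -> slide (m) and roll (deg); yaw: world angle of tool y axis, deg mod 180"""
    s=read_state();M=R.from_quat(s['ee_rot']).as_matrix()
    d=M.T@(np.array([x,y,z+grip_point_offset])-s['position'])/1000
    ty=np.degrees(np.arctan2(M[1,1],M[0,1]))
    r=0 if yaw is None else -((yaw-ty+90)%180-90)
    print('slide',np.round(d,4),'roll',round(r,2),'j6',round(s['joints'][5],2),'q',np.round(s['position'],1),'ty',round(ty,1))
E
python3 - <<'E'
from h import *
p=snap('top')
for r in rects(p,0,0,h=7,box=(150,140,330,260)):print(r)
C=cloud(p);m=(C[...,2]>150)&(C[...,2]<700)&(C[...,0]>80)
print(C[m].min(0),C[m].max(0)); v,u=np.nonzero(m);print(u.min(),u.max(),v.min(),v.max())
for lo,hi in((100,300),(300,450),(450,600)):
    q=C[(C[...,2]>lo)&(C[...,2]<hi)]; print(lo,len(q),np.percentile(q,[1,50,99],0).round().tolist() if len(q) else '')
E
```

```text
(411.7, 275.9, 93.1, 53.6, -83.7, [199.0, 248.0])
(513.5, 187.2, 61.4, 61.1, 83.4, [226.0, 213.0])
(510.4, -1.2, 99.3, 62.9, -0.8, [289.0, 214.0])
(516.2, 87.3, 102.5, 60.2, -0.8, [259.0, 210.0])
(572.5, 308.0, 127.6, 102.5, 80.0, [186.0, 194.0])
(631.3, 0.3, 101.9, 61.7, 0.9, [287.0, 174.0])
(632.1, 91.6, 102.3, 62.2, -4.6, [257.0, 174.0])
[  80.01198737 -509.97017918  150.08740203] [670.3446784  778.64395843 585.46924079]
0 479 145 418
100 7355 [[-41.0, -499.0, 100.0], [56.0, 466.0, 133.0], [659.0, 744.0, 271.0]]
300 1068 [[163.0, -75.0, 303.0], [199.0, 557.0, 382.0], [327.0, 652.0, 449.0]]
450 6490 [[83.0, -183.0, 457.0], [234.0, -90.0, 509.0], [335.0, 580.0, 579.0]]
```

```bash
python3 - <<'E'
from h import *
p=snap('top');C=cloud(p)
q=C[(C[...,2]>350)&(C[...,0]>60)&(C[...,1]<100)&(C[...,1]>-250)]
print(len(q),np.percentile(q,[0,1,50,99,100],0).round().tolist())
plan(560,80,250,90)
plan(560,80,250,None)
E
```

```text
5617 [[184.0, -190.0, 350.0], [189.0, -184.0, 426.0], [275.0, -101.0, 509.0], [371.0, 31.0, 1610.0], [371.0, 31.0, 1610.0]]
slide [0.5077 0.3755 0.    ] roll -18.04 j6 -0.26 q [193.5 594.3 404.7] ty -108.0
slide [0.5077 0.3755 0.    ] roll 0 j6 -0.26 q [193.5 594.3 404.7] ty -108.0
```

Emit:
carry_out:
  slide:
    - [0.047,0.035,0]
    - [0.094,0.07,0]
    - [0.141,0.105,0]
    - [0.188,0.14,0]
    - [0.235,0.175,0]
    - [0.282,0.21,0]
    - [0.329,0.245,0]
    - [0.376,0.28,0]
  roll: [-5,-10,-15,-18,-18,-18,-18,-18]
  claw: [0.085,0.085,0.085,0.085,0.085,0.085,0.085,0.085]

```text
clock: 2.6
position: [465.1, 209.9, 405.2]
ee_rot: [1.0, -0.0, 0.0, -0.0]
contact_force: [0.7, 0.6, -0.5]
gripper_width: 84.8
grasp_force: 0.0
```

```bash
python3 - <<'E'
from h import *
plan(560,80,250,90)
E
```

```text
slide [0.0949 0.1299 0.0005] roll -0.01 j6 0.83 q [465.1 209.9 405.2] ty -90.0
```

Emit:
carry_out:
  slide:
    - [0.033,0.045,0]
    - [0.066,0.09,0]
    - [0.095,0.13,0]
    - [0.095,0.13,0]
    - [0.095,0.13,0]
  roll: [0,0,0,0,0]
  claw: [0.085,0.085,0.085,0.085,0.085]

```text
clock: 3.22
position: [559.1, 81.4, 404.5]
ee_rot: [1.0, -0.001, -0.0, -0.0]
contact_force: [0.3, 0.3, 0.6]
gripper_width: 84.9
grasp_force: 0.0
```

```bash
python3 - <<'E'
from h import *
p=snap('wrist','w1.png');print(np.round(p['T_tool_cam'],2).tolist(),np.round(p['mtx'],1).tolist())
for h in (6,24):
  for r in rects(p,0,0,h=h,thr=140):print(h,r)
E
```

```text
[[0.0, 0.95, 0.33, 83.65], [1.0, -0.0, -0.0, 0.43], [-0.0, 0.33, -0.95, 30.8], [0.0, 0.0, 0.0, 1.0]] [[351.4, 0.0, 274.8], [0.0, 351.4, 214.7], [0.0, 0.0, 1.0]]
6 (406.5, 299.4, 45.2, 32.8, -84.5, [94.0, 300.0])
6 (509.3, 190.1, 59.7, 58.7, -6.6, [175.0, 216.0])
6 (509.7, -0.4, 100.4, 59.6, 2.4, [348.0, 217.0])
6 (509.4, 89.7, 107.6, 63.3, -0.6, [267.0, 214.0])
6 (569.7, 309.9, 123.2, 102.2, 80.2, [58.0, 166.0])
6 (630.0, 1.8, 100.6, 60.6, 0.5, [354.0, 104.0])
6 (665.1, -123.0, 32.0, 31.7, 49.1, [486.0, 69.0])
6 (631.3, 93.4, 99.8, 60.1, -4.5, [262.0, 102.0])
24 (418.0, 288.7, 43.0, 31.1, -84.5, [94.0, 300.0])
24 (515.8, 184.8, 56.7, 55.9, -6.6, [175.0, 216.0])
24 (516.2, 3.6, 95.5, 56.6, 2.4, [348.0, 217.0])
24 (515.9, 89.2, 102.3, 60.2, -0.6, [267.0, 214.0])
24 (573.2, 298.7, 117.2, 97.2, 80.2, [58.0, 166.0])
24 (630.6, 5.7, 95.7, 57.6, 0.5, [354.0, 104.0])
24 (664.1, -113.0, 30.4, 30.1, 49.1, [486.0, 69.0])
24 (631.9, 92.8, 94.9, 57.2, -4.5, [262.0, 102.0])
```

View pics/w1.png

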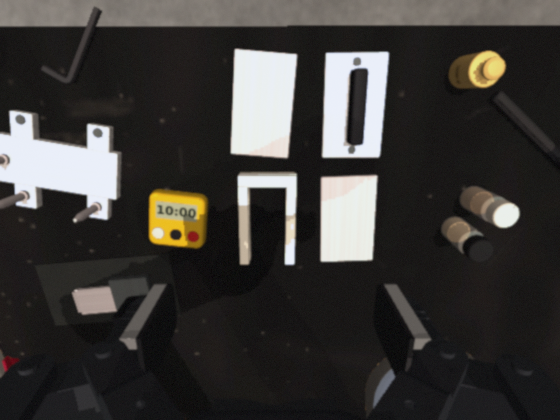

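Emit:
carry_out:
  slide:
    - [0.04,-0.006,0.05]
    - [0.072,-0.012,0.1]
    - [0.072,-0.012,0.15]
    - [0.072,-0.012,0.2]
    - [0.072,-0.012,0.22]
    - [0.072,-0.012,0.226]
    - [0.072,-0.012,0.226]
    - [0.072,-0.012,0.226]
  roll: [4.5,4.5,4.5,4.5,4.5,4.5,4.5,4.5]
  claw: [0.072,0.072,0.072,0.072,0.072,0.072,0.072,0.072]

```text
clock: 4.28
position: [631.7, 94.1, 180.4]
ee_rot: [0.999, -0.039, 0.001, -0.001]
contact_force: [0.0, -0.6, -0.2]
gripper_width: 72.4
grasp_force: 0.0
```

```bash
python3 - <<'E'
from h import *
plan(631.4,93.2,20,85.5)
p=snap('wrist','w2.png')
E
```

```text
slide [-0.0002  0.0009  0.0057] roll 0.01 j6 1.09 q [631.7  94.1 180.4] ty -94.5
```

View pics/w2.png

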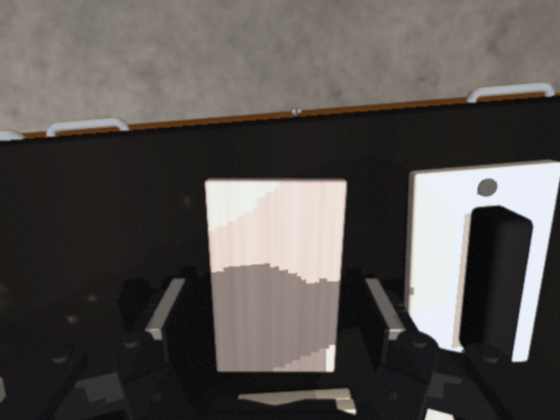

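The plate (rows 180–372, centred at column 277) lies squarely between the pads. I'll lower carefully until the tips touch.

Emit:
carry_out:
  slide:
    - [0,0,0.004]
    - [0,0,0.008]
    - [0,0,0.01]
    - [0,0,0.01]
  roll: [0,0,0,0]
  claw: [0.072,0.072,0.072,0.072]

```text
clock: 4.82
position: [631.2, 93.4, 168.4]
ee_rot: [0.999, -0.04, -0.0, 0.0]
contact_force: [0.0, -0.9, -0.1]
gripper_width: 72.3
grasp_force: 0.0
```

Emit:
carry_out:
  slide:
    - [0,0,0.001]
    - [0,0,0.002]
    - [0,0,0.003]
    - [0,0,0.003]
  roll: [0,0,0,0]
  claw: [0.072,0.072,0.072,0.072]

```text
clock: 5.32
position: [631.2, 93.5, 165.6]
ee_rot: [0.999, -0.04, -0.0, 0.0]
contact_force: [-0.3, 0.4, -1.1]
gripper_width: 71.9
grasp_force: 0.0
```

Emit:
carry_out:
  slide:
    - [0,0,-0.001]
    - [0,0,-0.001]
    - [0,0,-0.001]
    - [0,0,-0.001]
    - [0,0,-0.001]
    - [0,0,-0.001]
  roll: [0,0,0,0,0,0]
  claw: [0.066,0.062,0.058,0.05,0.05,0.05]

```text
clock: 6.08
position: [631.9, 93.7, 169.0]
ee_rot: [0.999, -0.039, 0.001, -0.0]
contact_force: [-2.8, -0.2, 9.7]
gripper_width: 58.0
grasp_force: 64.9
```

Emit:
carry_out:
  slide:
    - [0,0,-0.03]
    - [0,0,-0.09]
    - [0,0,-0.15]
    - [-0.02,-0.03,-0.19]
    - [-0.045,-0.07,-0.19]
    - [-0.07,-0.11,-0.19]
    - [-0.084,-0.129,-0.19]
    - [-0.084,-0.129,-0.19]
  roll: [0,-5,-15,-25,-35,-45,-55,-65]
  claw: [0.05,0.05,0.05,0.05,0.05,0.05,0.05,0.05]

```text
clock: 7.08
position: [556.5, 230.3, 356.3]
ee_rot: [0.862, 0.507, -0.0, -0.0]
contact_force: [0.1, 0.2, -1.2]
gripper_width: 57.9
grasp_force: 64.9
```

Emit:
carry_out:
  slide:
    - [0,0,0]
    - [0,0,0]
    - [0,0,0]
    - [0,0,0]
  roll: [-10,-19.7,-19.7,-19.7]
  claw: [0.05,0.05,0.05,0.05]

```text
clock: 7.58
position: [557.6, 228.6, 356.4]
ee_rot: [0.766, 0.643, -0.0, -0.0]
contact_force: [0.6, -0.2, -0.6]
gripper_width: 57.8
grasp_force: 64.9
```

```bash
python3 - <<'E'
from h import *
s=read_state();print(s['gripper_width'],s['grasp_force'])
p=snap('wrist','w3.png')
for t in ['nest','nest_end_pin']:
    for d in place_of(p,t)[:2]: print(t,d['conf'],np.round(d['at']),onz(p,d['at'],0 if t=='nest' else 12).round(1))
for r in rects(p,0,0,h=12,thr=140,amin=100):print(r)
plan(571,306,200,170.2)
E
```

```text
57.827289515247756 64.88345861434937
nest 0.98 [272.  99.] [568.4 307.2   0. ]
nest 0.51 [277. 292.] [539.6 114.6   0. ]
nest_end_pin 0.8 [276.  30.] [580.7 358.4  12. ]
(218.0, 56.5, 24.2, 6.0, 24.1, [7.0, 385.0])
(528.1, 28.9, 159.7, 104.7, -0.3, [288.0, 366.0])
(500.7, 222.2, 29.5, 4.6, 77.1, [217.0, 205.0])
(490.2, 208.6, 61.7, 5.7, 78.9, [209.0, 222.0])
(556.1, 158.7, 142.9, 119.3, 80.1, [269.0, 238.0])
(409.2, 297.4, 48.5, 32.3, -84.4, [98.0, 146.0])
(570.9, 308.4, 123.8, 99.8, 80.2, [272.0, 90.0])
slide [ 0.0785 -0.0002  0.0019] roll -0.11 j6 2.31 q [557.7 228.6 356.6] ty -9.9
```

View pics/w3.png

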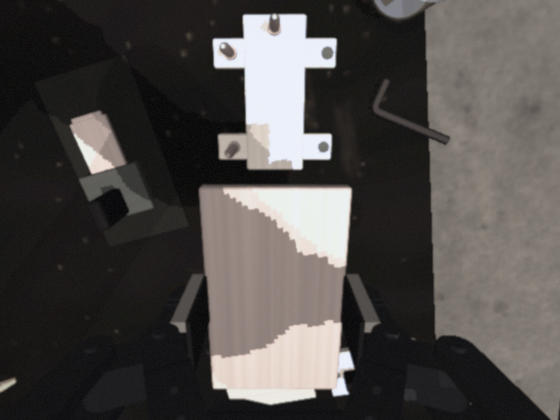

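The bar spans about columns 247–305 and rows 14–169, with the end pin at (275,25) and the side pins on the left. I'll compute its centre from the corners and check the held plate's front edge (200–351, row 186).

```bash
cat >> h.py <<'E'
def N(w,c=None,a=None):
    """world xy -> nest frame"""
    c=NC if c is None else c;a=np.radians(NA if a is None else a)
    d=np.asarray(w)[:2]-c;return np.array([d[0]*np.cos(a)+d[1]*np.sin(a),-d[0]*np.sin(a)+d[1]*np.cos(a)])
NC=np.array([571.,307.5]);NA=80.2
E
python3 - <<'E'
from h import *
p=snap('wrist')
g=cv2.cvtColor(p['img'],cv2.COLOR_RGB2GRAY)
# bar side edges at rows away from feet, top & bottom edges
L=[];Rr=[]
for r in list(range(76,125,4)):
    row=g[r,200:350].astype(float); i=np.where(row>140)[0]+200
    L.append(onz(p,(i.min()-.5,r),12)[:2]);Rr.append(onz(p,(i.max()+.5,r),12)[:2])
L=np.array(L);Rr=np.array(Rr)
for E in(L,Rr):
    q=np.polyfit(E[:,1],E[:,0],1);print('ang',90-np.degrees(np.arctan(q[0])),np.round(N(E.mean(0)),2))
for c in (255,290,298):
    col=g[:200,c];i=np.where(col>120)[0];i=i[i<180];print([np.round(N(onz(p,(c,v),12)),1) for v in(i.min()-.5,i.max()+.5)])
# held plate: top face ~ z of TCP-169+6
z=read_state()['position'][2]-169+6
pl=[onz(p,q,z)[:2] for q in((200,186),(351,186),(214,388),(339,386))];print(z,np.round(pl,1).tolist(),[np.round(N(q),1) for q in pl])
E
```

```text
ang 80.2229907347683 [-1.74 25.27]
ang 80.04409587928205 [ -1.79 -24.82]
[array([62.6, 15.4]), array([-60.4,  17.8])]
[array([ 62.5, -12.2]), array([-60.5, -13.8])]
[array([ 63.2, -18.5]), array([-61.4, -21. ])]
193.65515554675096 [[537.5, 282.5], [595.1, 272.5], [520.3, 184.5], [579.4, 175.5]] [array([-30.3,  28.7]), array([-30.3, -29.7]), array([-129.8,   29. ]), array([-128.6,  -30.8])]
```

Emit:
carry_out:
  slide:
    - [0.04,0.001,0.03]
    - [0.079,0.001,0.06]
    - [0.079,0.001,0.1]
    - [0.079,0.001,0.14]
    - [0.079,0.001,0.16]
    - [0.079,0.001,0.17]
    - [0.079,0.001,0.174]
    - [0.079,0.001,0.174]
  roll: [0,0,0,0,0,0,0,0]
  claw: [0.05,0.05,0.05,0.05,0.05,0.05,0.05,0.05]

```text
clock: 8.78
position: [572.5, 306.6, 183.5]
ee_rot: [0.765, 0.644, 0.001, 0.0]
contact_force: [0.4, -0.1, -1.1]
gripper_width: 57.8
grasp_force: 66.9
```

```bash
sed -i 's/^NC=.*/NC=np.array([571.2,308.5]);NA=80.15/' h.py; python3 - <<'E'
from h import *
s=read_state();print(N(s['position']),s['position'],s['contact_force'],s['grasp_force'])
E
```

```text
[-1.66301873 -1.56225084] [572.45473012 306.59424259 183.45838741] [ 0.36611272 -0.05918452 -1.14638621] 66.925048828125
```

Emit:
carry_out:
  slide:
    - [0,0,0.001]
    - [0,0,0.002]
    - [0,0,0.003]
    - [0,0,0.003]
    - [0,0,0.003]
    - [0,0,0.003]
  roll: [0,0,0,0,0,0]
  claw: [0.05,0.05,0.05,0.05,0.05,0.05]

```text
clock: 9.52
position: [572.3, 306.5, 181.1]
ee_rot: [0.765, 0.644, 0.001, 0.0]
contact_force: [-1.7, -0.6, 4.9]
gripper_width: 57.6
grasp_force: 67.6
```

Emit:
carry_out:
  slide:
    - [0,0,-0.001]
    - [0,0,-0.002]
    - [0,0,-0.002]
    - [0,0,-0.03]
    - [0,0,-0.09]
    - [0,0,-0.15]
    - [0,0,-0.15]
    - [0,0,-0.15]
  roll: [0,0,0,0,0,0,10,20]
  claw: [0.068,0.072,0.072,0.072,0.072,0.072,0.072,0.072]

```text
clock: 10.52
position: [572.1, 306.3, 330.9]
ee_rot: [0.867, 0.499, 0.001, -0.0]
contact_force: [-0.1, -0.8, -0.8]
gripper_width: 71.9
grasp_force: 0.0
```

```bash
python3 - <<'E'
from h import *
p=snap('wrist','w4.png')
plan(516,89.2,120,89.4)
E
```

```text
slide [-0.2157  0.0615  0.0553] roll 60.22 j6 1.87 q [572.  306.3 330.2] ty -30.4
```

View pics/w4.png

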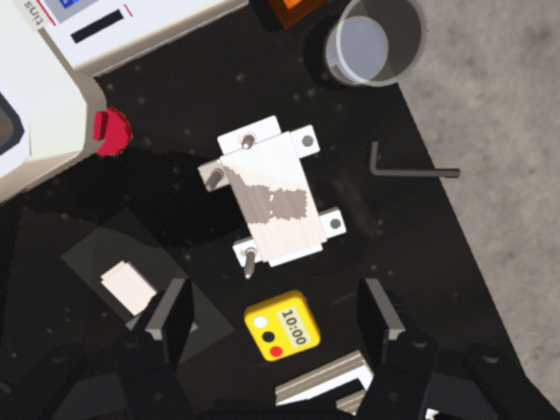

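The first plate lies square in the nest at (270,200). Next I'll go to the spacer pile.

Emit:
carry_out:
  slide:
    - [-0.05,0.014,0]
    - [-0.1,0.028,0]
    - [-0.15,0.043,0.02]
    - [-0.19,0.054,0.04]
    - [-0.2155,0.0615,0.055]
    - [-0.2155,0.0615,0.055]
    - [-0.2155,0.0615,0.055]
  roll: [10,20,30,40,50,60,60.2]
  claw: [0.074,0.074,0.074,0.074,0.074,0.074,0.074]

```text
clock: 11.45
position: [518.4, 88.6, 274.5]
ee_rot: [1.0, 0.001, -0.0, 0.0]
contact_force: [0.7, 0.6, -0.2]
gripper_width: 74.5
grasp_force: 0.0
```

```bash
python3 - <<'E'
from h import *
p=snap('wrist','w5.png')
for r in rects(p,0,0,h=24,thr=150):print(r)
for r in place_of(p,'spacer_1')[:3]:print(r['conf'],onz(p,r['at'],16).round(1))
plan(516,89.2,31.5,89.4)
E
```

```text
(421.6, 282.4, 38.1, 31.1, -84.1, [19.0, 344.0])
(516.1, 184.0, 55.9, 55.9, -6.7, [129.0, 225.0])
(516.8, 6.9, 92.2, 55.1, 2.1, [396.0, 224.0])
(515.4, 89.4, 101.3, 59.8, -0.4, [273.0, 218.0])
(563.8, 248.4, 94.9, 22.6, -14.1, [15.0, 154.0])
(616.3, 8.2, 69.0, 55.8, 0.5, [416.0, 65.0])
0.44 [434.7 265.1  16. ]
slide [-0.0026 -0.0001  0.0886] roll 0.79 j6 1.1 q [518.5  89.1 274.8] ty -89.8
```

View pics/w5.png

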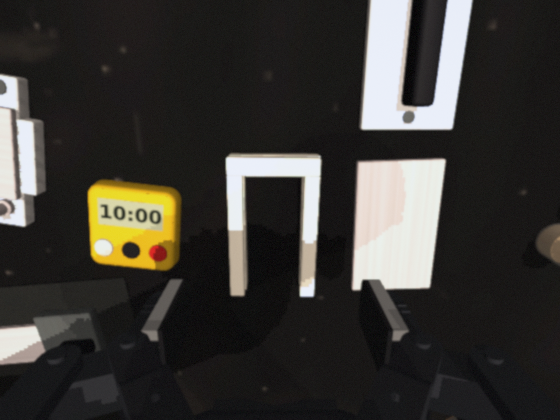

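The pile is clear at (273,225), mouth towards the robot. I'll descend to grip only the top spacer.

Emit:
carry_out:
  slide:
    - [-0.003,0,0.04]
    - [-0.003,0,0.075]
    - [-0.003,0,0.0865]
    - [-0.003,0,0.0865]
    - [-0.003,0,0.0865]
    - [-0.003,0,0.0865]
    - [-0.003,0,0.0865]
    - [-0.003,0,0.0865]
  roll: [0.7,0.7,0.7,0.7,0.7,0.7,0.7,0.7]
  claw: [0.074,0.074,0.074,0.074,0.066,0.06,0.054,0.05]

```text
clock: 12.55
position: [515.8, 89.3, 190.3]
ee_rot: [1.0, -0.006, 0.002, -0.001]
contact_force: [-2.9, 1.5, 8.4]
gripper_width: 57.1
grasp_force: 61.9
```

Emit:
carry_out:
  slide:
    - [0,0,0]
    - [0,0,0]
    - [0,0,-0.005]
  roll: [0,0,0]
  claw: [0.05,0.05,0.05]

```text
clock: 12.92
position: [515.4, 88.9, 194.1]
ee_rot: [1.0, -0.006, 0.001, -0.0]
contact_force: [-0.1, 0.2, -0.6]
gripper_width: 56.9
grasp_force: 63.7
```

Emit:
carry_out:
  slide:
    - [0,0,-0.04]
    - [0,0,-0.09]
    - [0.01,-0.04,-0.09]
    - [0.025,-0.1,-0.09]
    - [0.04,-0.16,-0.09]
    - [0.055,-0.218,-0.09]
    - [0.055,-0.218,-0.09]
    - [0.055,-0.218,-0.09]
  roll: [0,-10,-20,-30,-40,-50,-60,-70]
  claw: [0.05,0.05,0.05,0.05,0.05,0.05,0.05,0.05]

```text
clock: 13.92
position: [572.9, 307.0, 282.9]
ee_rot: [0.821, 0.571, -0.0, -0.0]
contact_force: [0.7, -0.2, -0.8]
gripper_width: 56.5
grasp_force: 64.0
```

Emit:
carry_out:
  slide:
    - [0,0,0]
    - [0,0,0]
    - [0,0,0]
  roll: [-10,-10.7,-10.7]
  claw: [0.05,0.05,0.05]

```text
clock: 14.3
position: [573.0, 306.0, 283.4]
ee_rot: [0.767, 0.642, -0.0, -0.0]
contact_force: [-0.0, 0.4, -0.8]
gripper_width: 56.6
grasp_force: 64.0
```

```bash
python3 - <<'E'
from h import *
s=read_state();print(N(s['position']),s['position'],s['gripper_width'],s['grasp_force'],R.from_quat(s['ee_rot']).as_matrix()[:,0])
p=snap('top');C=cloud(p)
for (x,y) in((560,89),(516,64),(516,114),(510,0)):
    m=(abs(C[...,0]-x)<4)&(abs(C[...,1]-y)<4);print(x,y,np.median(C[m][:,2]))
p=snap('wrist','w6.png')
E
```

```text
[-2.12061644 -2.2425616 ] [573.04673146 306.02701    283.35529048] 56.63588582029606 64.0053141117096 [1.76624211e-01 9.84278359e-01 1.41984206e-05]
560 89 15.076170602438879
516 64 17.061974723216963
516 114 16.083330146280105
510 0 3.4464926897121586
```

View pics/w6.png

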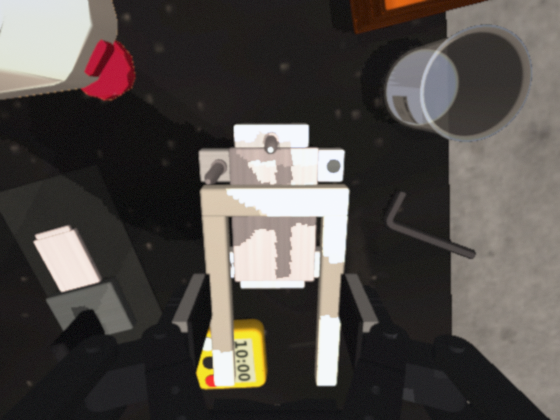

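One spacer is held square with its bridge towards the end pin, and the pile is now 16 mm high. I'll lower it.

Emit:
carry_out:
  slide:
    - [0,0,0.04]
    - [0,0,0.075]
    - [0,0,0.086]
    - [0,0,0.089]
    - [0,0,0.091]
    - [0,0,0.092]
    - [0,0,0.092]
    - [0,0,0.092]
  roll: [0,0,0,0,0,0,0,0]
  claw: [0.05,0.05,0.05,0.05,0.05,0.05,0.05,0.05]

```text
clock: 15.4
position: [573.5, 306.5, 192.5]
ee_rot: [0.766, 0.643, 0.001, 0.0]
contact_force: [-0.2, 0.6, 3.7]
gripper_width: 56.5
grasp_force: 64.8
```

Emit:
carry_out:
  slide:
    - [0,0,0]
    - [0,0,-0.001]
    - [0,0,-0.001]
    - [0,0,-0.03]
    - [0,0,-0.09]
    - [0,0,-0.12]
    - [-0.03,0,-0.12]
    - [-0.09,0,-0.12]
  roll: [0,0,0,0,0,0,10,20]
  claw: [0.068,0.072,0.072,0.072,0.072,0.072,0.072,0.072]

```text
clock: 16.4
position: [557.4, 218.0, 311.4]
ee_rot: [0.867, 0.498, 0.001, -0.0]
contact_force: [0.3, -0.5, -0.1]
gripper_width: 72.1
grasp_force: 0.0
```

```bash
python3 - <<'E'
from h import *
p=snap('wrist')
for r in rects(p,0,0,h=26,thr=140,box=(200,40,380,330)):print(r,N(r[:2]))
plan(509.7,-0.4,80,92.2)
E
```

```text
(541.0, 121.0, 76.8, 31.7, -30.2, [317.0, 318.0]) [-189.90235497   -2.32068449]
(515.6, 190.0, 56.0, 50.3, -7.0, [247.0, 260.0]) [-126.2646467    34.50867997]
(582.1, 284.5, 94.5, 82.9, 57.9, [243.0, 112.0]) [-21.78155962 -14.84498772]
slide [-0.2043  0.0698  0.0769] roll 56.99 j6 1.97 q [554.8 211.1 310.8] ty -30.8
```

Emit:
carry_out:
  slide:
    - [-0.05,0.017,0]
    - [-0.1,0.034,0]
    - [-0.15,0.051,0.02]
    - [-0.19,0.065,0.05]
    - [-0.204,0.07,0.077]
    - [-0.204,0.07,0.077]
    - [-0.204,0.07,0.077]
  roll: [10,20,30,40,50,57,57]
  claw: [0.074,0.074,0.074,0.074,0.074,0.074,0.074]

```text
clock: 17.32
position: [515.9, 5.6, 234.0]
ee_rot: [1.0, 0.026, -0.0, 0.0]
contact_force: [-0.2, 0.1, 0.5]
gripper_width: 74.0
grasp_force: 0.0
```

```bash
python3 - <<'E'
from h import *
p=snap('wrist','w7.png')
for r in rects(p,0,0,h=6,thr=140,box=(180,60,390,400)):print(r)
plan(509.7,-.4,12,92.2)
E
```

```text
(471.4, -1.9, 58.8, 23.3, -86.9, [285.0, 306.0])
(529.5, 0.9, 60.6, 59.4, 2.2, [285.0, 215.0])
(598.6, 1.6, 60.0, 37.5, -89.1, [290.0, 95.0])
slide [-0.0067  0.0059  0.0676] roll 0.89 j6 1.3 q [516.1   5.9 234.3] ty -86.9
```

View pics/w7.png

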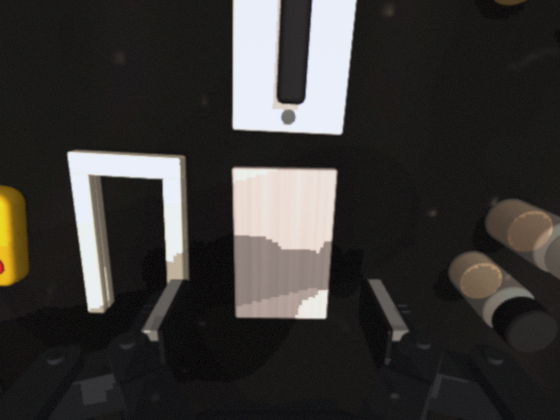

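Plate B is at (285,243), between the pads apart from a 6 mm offset, which I'll correct on the way down.

Emit:
carry_out:
  slide:
    - [-0.006,0.006,0.03]
    - [-0.0065,0.006,0.055]
    - [-0.0065,0.006,0.065]
    - [-0.0065,0.006,0.0675]
    - [-0.0065,0.006,0.0675]
    - [-0.0065,0.006,0.0675]
    - [-0.0065,0.006,0.0675]
    - [-0.0065,0.006,0.0675]
  roll: [1,1,1,1,1,1,1,1]
  claw: [0.074,0.074,0.074,0.074,0.066,0.06,0.055,0.05]

```text
clock: 18.38
position: [510.5, -0.2, 169.1]
ee_rot: [1.0, 0.018, 0.002, -0.0]
contact_force: [-2.8, 0.5, 9.0]
gripper_width: 57.6
grasp_force: 64.0
```

Emit:
carry_out:
  slide:
    - [0,0,0]
    - [0,0,0]
  roll: [0,0]
  claw: [0.05,0.05]

```text
clock: 18.62
position: [510.5, -0.3, 169.0]
ee_rot: [1.0, 0.018, 0.002, -0.0]
contact_force: [-2.0, -0.8, 9.4]
gripper_width: 58.0
grasp_force: 64.0
```

```bash
python3 - <<'E'
from h import *
a=np.radians(NA);t=NC+np.array([[np.cos(a),-np.sin(a)],[np.sin(a),np.cos(a)]])@[-2,-2];print(t)
plan(*t,125,90+NA)
E
```

```text
[572.82837925 306.1873433 ]
slide [ 0.0736 -0.3041 -0.1103] roll -78.11 j6 1.29 q [ 5.105e+02 -3.000e-01  1.690e+02] ty -88.0
```

Emit:
carry_out:
  slide:
    - [0,0,-0.03]
    - [0,0,-0.08]
    - [0.012,-0.05,-0.112]
    - [0.026,-0.11,-0.112]
    - [0.04,-0.165,-0.112]
    - [0.052,-0.215,-0.112]
    - [0.064,-0.265,-0.112]
    - [0.0735,-0.304,-0.112]
  roll: [0,-8,-18,-28,-38,-48,-58,-68]
  claw: [0.05,0.05,0.05,0.05,0.05,0.05,0.05,0.05]

```text
clock: 19.62
position: [572.7, 308.0, 279.5]
ee_rot: [0.817, 0.576, 0.001, -0.0]
contact_force: [1.3, -0.2, -2.0]
gripper_width: 57.8
grasp_force: 65.1
```

Emit:
carry_out:
  slide:
    - [0,0,0]
    - [0,0,0]
    - [0,0,0]
  roll: [-10,-10,-10]
  claw: [0.05,0.05,0.05]

```text
clock: 20.0
position: [572.6, 305.4, 279.1]
ee_rot: [0.767, 0.641, 0.0, -0.0]
contact_force: [0.9, -1.1, -0.6]
gripper_width: 57.7
grasp_force: 65.1
```

```bash
python3 - <<'E'
from h import *
s=read_state();print(N(s['position']),s['gripper_width'],s['grasp_force'])
plan(572.8,306.2,181+14-154.7+1,90+NA)
p=snap('wrist','w8.png')
E
```

```text
[-2.80424015 -1.92783676] 57.71510520868508 65.0620186328888
slide [0.0008 0.     0.0831] roll -0.35 j6 2.22 q [572.6 305.4 279.1] ty -10.2
```

View pics/w8.png

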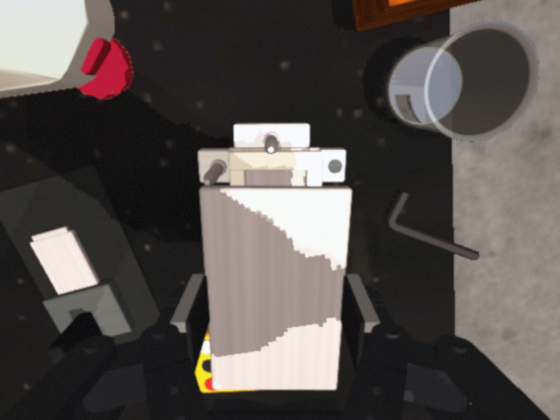

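The spacer below sits in place against the pins, and the held plate is aligned with it. I'll lower, then release in the same batch.

Emit:
carry_out:
  slide:
    - [0.001,0,0.04]
    - [0.001,0,0.07]
    - [0.001,0,0.08]
    - [0.001,0,0.083]
    - [0.001,0,0.085]
    - [0.001,0,0.086]
    - [0.001,0,0.086]
    - [0.001,0,0.086]
  roll: [-0.3,-0.3,-0.3,-0.3,-0.3,-0.3,-0.3,-0.3]
  claw: [0.05,0.05,0.05,0.05,0.05,0.05,0.05,0.05]

```text
clock: 21.05
position: [573.4, 307.1, 195.2]
ee_rot: [0.764, 0.645, 0.001, 0.0]
contact_force: [-1.6, -1.6, 5.4]
gripper_width: 57.8
grasp_force: 66.2
```

Emit:
carry_out:
  slide:
    - [0,0,0]
    - [0,0,-0.001]
    - [0,0,-0.001]
    - [0,0,-0.03]
    - [0,0,-0.09]
    - [0,0,-0.11]
    - [-0.03,0,-0.11]
    - [-0.09,0,-0.11]
  roll: [0,0,0,0,0,0,10,20]
  claw: [0.068,0.072,0.072,0.072,0.072,0.072,0.072,0.072]

```text
clock: 22.05
position: [557.8, 218.8, 302.8]
ee_rot: [0.866, 0.501, 0.001, -0.0]
contact_force: [1.0, -1.6, -0.7]
gripper_width: 72.2
grasp_force: 0.0
```

```bash
python3 - <<'E'
from h import *
plan(515.6,89.3,80,89.5)
E
```

```text
slide [-0.1334  0.0279  0.0679] roll 60.6 j6 1.98 q [557.8 218.8 302.8] ty -29.9
```

Emit:
carry_out:
  slide:
    - [-0.04,0.009,0]
    - [-0.08,0.018,0.02]
    - [-0.12,0.027,0.05]
    - [-0.126,0.028,0.068]
    - [-0.126,0.028,0.068]
    - [-0.126,0.028,0.068]
    - [-0.126,0.028,0.068]
  roll: [10,20,30,40,50,60,60]
  claw: [0.074,0.074,0.074,0.074,0.074,0.074,0.074]

```text
clock: 22.92
position: [519.6, 94.9, 234.7]
ee_rot: [1.0, 0.003, 0.0, 0.0]
contact_force: [-0.3, 0.2, 0.1]
gripper_width: 74.1
grasp_force: 0.0
```

```bash
python3 - <<'E'
from h import *
p=snap('wrist','w9.png')
for r in rects(p,0,0,h=16,thr=140,box=(180,60,390,400)):print(r)
plan(515.6,89.3,180.2-154.7,89.5)
E
```

```text
(515.0, 88.8, 100.3, 59.8, -0.2, [284.0, 237.0])
slide [-0.004   0.0056  0.0545] roll 0.94 j6 1.09 q [519.6  94.9 234.7] ty -89.6
```

Emit:
carry_out:
  slide:
    - [-0.0045,0.006,0.03]
    - [-0.0045,0.006,0.05]
    - [-0.0045,0.006,0.0545]
    - [-0.0045,0.006,0.0545]
    - [-0.0045,0.006,0.0545]
    - [-0.0045,0.006,0.0545]
    - [-0.0045,0.006,0.0545]
    - [-0.0045,0.006,0.0545]
  roll: [0.5,0.5,0.5,0.5,0.5,0.5,0.5,0.5]
  claw: [0.074,0.074,0.074,0.074,0.066,0.06,0.054,0.05]

```text
clock: 23.98
position: [515.4, 89.1, 181.8]
ee_rot: [1.0, -0.002, 0.001, -0.0]
contact_force: [-1.7, 0.2, 7.8]
gripper_width: 57.1
grasp_force: 62.1
```

Emit:
carry_out:
  slide:
    - [0,0,0]
    - [0,0,0]
    - [0,0,-0.005]
    - [0,0,-0.005]
  roll: [0,0,0,0]
  claw: [0.05,0.05,0.05,0.05]

```text
clock: 24.48
position: [515.2, 88.9, 185.7]
ee_rot: [1.0, -0.002, 0.001, -0.0]
contact_force: [0.3, -0.7, -1.3]
gripper_width: 57.3
grasp_force: 63.7
```

```bash
python3 - <<'E'
from h import *
plan(572.8,306.2,130,90+NA)
E
```

```text
slide [ 0.0568 -0.2176 -0.0988] roll -80.38 j6 1.09 q [515.2  88.9 185.7] ty -90.2
```

Emit:
carry_out:
  slide:
    - [0,0,-0.04]
    - [0,0,-0.09]
    - [0.01,-0.04,-0.1]
    - [0.025,-0.1,-0.1]
    - [0.04,-0.16,-0.1]
    - [0.057,-0.217,-0.1]
    - [0.057,-0.217,-0.1]
    - [0.057,-0.217,-0.1]
  roll: [0,-10,-20,-30,-40,-50,-60,-70]
  claw: [0.05,0.05,0.05,0.05,0.05,0.05,0.05,0.05]

```text
clock: 25.48
position: [572.8, 306.6, 284.0]
ee_rot: [0.818, 0.575, -0.001, -0.0]
contact_force: [-0.7, -0.3, -0.4]
gripper_width: 56.9
grasp_force: 64.2
```

Emit:
carry_out:
  slide:
    - [0,0,0]
    - [0,0,0]
    - [0,0,0]
  roll: [-10,-10.4,-10.4]
  claw: [0.05,0.05,0.05]

```text
clock: 25.85
position: [572.9, 305.6, 284.9]
ee_rot: [0.766, 0.643, -0.0, -0.0]
contact_force: [0.3, 0.2, -1.8]
gripper_width: 57.3
grasp_force: 64.2
```

```bash
python3 - <<'E'
from h import *
s=read_state();print(N(s['position']),s['gripper_width'],s['grasp_force'])
plan(572.8,306.2,206-154.7,90+NA)
p=snap('wrist','w10.png')
E
```

```text
[-2.5870332  -2.19103945] 57.25683824163748 64.17693614959717
slide [ 0.0006 -0.0002  0.0789] roll -0.12 j6 2.23 q [572.9 305.6 284.9] ty -10.0
```

View pics/w10.png

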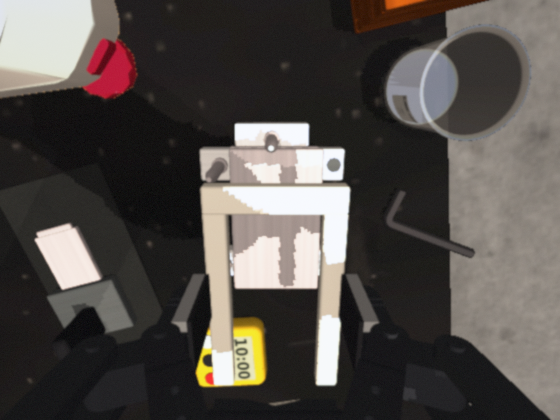

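The second plate is in place and the spacer is aligned over it. I'll lower and release.

Emit:
carry_out:
  slide:
    - [0,0,0.04]
    - [0,0,0.065]
    - [0,0,0.075]
    - [0,0,0.078]
    - [0,0,0.08]
    - [0,0,0.081]
    - [0,0,0.081]
    - [0,0,0.081]
  roll: [0,0,0,0,0,0,0,0]
  claw: [0.05,0.05,0.05,0.05,0.05,0.05,0.05,0.05]

```text
clock: 26.9
position: [573.3, 306.0, 205.9]
ee_rot: [0.765, 0.644, 0.001, 0.0]
contact_force: [-0.8, -0.4, 6.9]
gripper_width: 57.0
grasp_force: 65.1
```

Emit:
carry_out:
  slide:
    - [0,0,0]
    - [0,0,-0.001]
    - [0,0,-0.001]
    - [0,0,-0.03]
    - [0,0,-0.09]
    - [0,0,-0.11]
    - [-0.03,0,-0.11]
    - [-0.09,0,-0.11]
  roll: [0,0,0,0,0,0,10,20]
  claw: [0.068,0.072,0.072,0.072,0.072,0.072,0.072,0.072]

```text
clock: 27.9
position: [557.6, 217.4, 314.2]
ee_rot: [0.866, 0.5, 0.001, -0.0]
contact_force: [-0.1, 0.1, 1.0]
gripper_width: 72.4
grasp_force: 0.0
```

```bash
python3 - <<'E'
from h import *
p=snap('top')
for r in rects(p,0,0,h=8,box=(150,140,330,260)):print(r)
for d in place_of(p,'cover')[:2]+place_of(p,'gauge')[:1]: print(d['conf'],onz(p,d['at'],3).round(1))
plan(630,2,110,90.5)
E
```

```text
(407.5, 295.8, 49.9, 32.9, -84.5, [190.0, 249.0])
(451.6, 373.8, 145.4, 80.5, 0.6, [158.0, 239.0])
(513.3, 184.7, 59.3, 53.6, -8.0, [226.0, 213.0])
(514.6, 87.3, 99.4, 60.2, -0.8, [259.0, 211.0])
(571.6, 362.9, 112.7, 104.5, -53.0, [167.0, 196.0])
(631.5, 1.2, 100.8, 60.6, -0.9, [287.0, 174.0])
0.84 [641.8  -7.2   3. ]
0.36 [680.8 370.5   3. ]
0.93 [405.7 244.7   3. ]
slide [-0.1476  0.1695  0.0497] roll 59.5 j6 1.98 q [557.  214.6 314.3] ty -30.0
```

Emit:
carry_out:
  slide:
    - [-0.04,0.045,0]
    - [-0.08,0.09,0.01]
    - [-0.11,0.13,0.02]
    - [-0.144,0.169,0.04]
    - [-0.144,0.169,0.05]
    - [-0.144,0.169,0.05]
    - [-0.144,0.169,0.05]
  roll: [10,20,30,40,50,59,59]
  claw: [0.06,0.05,0.045,0.045,0.045,0.045,0.045]

```text
clock: 28.92
position: [633.1, 8.4, 263.8]
ee_rot: [1.0, 0.011, -0.0, 0.0]
contact_force: [-0.3, 0.5, 0.1]
gripper_width: 45.5
grasp_force: 0.0
```

```bash
python3 - <<'E'
from h import *
p=snap('wrist','w11.png')
for r in rects(p,0,0,h=8,thr=140,box=(150,30,420,419)):print(r)
plan(630.3,1.8,195-154.7,90.5)
E
```

```text
(630.7, 2.1, 100.7, 60.5, 0.6, [283.0, 221.0])
(728.2, 3.9, 165.2, 46.4, -88.6, [286.0, 70.0])
slide [-0.0029  0.0066  0.069 ] roll 0.88 j6 1.33 q [633.    8.5 264. ] ty -88.6
```

View pics/w11.png

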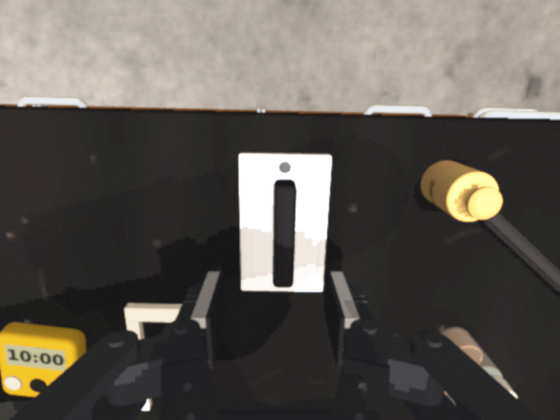

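The cover is at (285,222), with its grip bar in line. I'll descend and grip the bar.

Emit:
carry_out:
  slide:
    - [-0.0025,0.0065,0.03]
    - [-0.0025,0.0065,0.06]
    - [-0.0025,0.0065,0.074]
    - [-0.0025,0.0065,0.076]
    - [-0.0025,0.0065,0.076]
    - [-0.0025,0.0065,0.076]
    - [-0.0025,0.0065,0.076]
    - [-0.0025,0.0065,0.076]
  roll: [0.8,0.8,0.8,0.8,0.8,0.8,0.8,0.8]
  claw: [0.045,0.045,0.045,0.045,0.03,0.02,0.01,0.005]

```text
clock: 29.98
position: [630.6, 1.6, 189.6]
ee_rot: [1.0, 0.003, 0.001, -0.0]
contact_force: [-2.2, 1.2, 6.4]
gripper_width: 12.5
grasp_force: 61.8
```

Emit:
carry_out:
  slide:
    - [0,0,0]
    - [0,0,0]
    - [0,0,0]
  roll: [0,0,0]
  claw: [0.005,0.005,0.005]

```text
clock: 30.35
position: [630.6, 1.6, 189.6]
ee_rot: [1.0, 0.003, 0.001, -0.0]
contact_force: [-1.0, 1.3, 6.5]
gripper_width: 12.1
grasp_force: 61.9
```

```bash
python3 - <<'E'
from h import *
plan(572.5,305.8,130,90+NA)
E
```

```text
slide [-0.0558 -0.3046 -0.0951] roll -79.75 j6 1.32 q [630.6   1.6 189.6] ty -89.6
```

Emit:
carry_out:
  slide:
    - [0,0,-0.04]
    - [0,0,-0.085]
    - [-0.008,-0.045,-0.097]
    - [-0.018,-0.1,-0.097]
    - [-0.028,-0.155,-0.097]
    - [-0.038,-0.205,-0.097]
    - [-0.048,-0.26,-0.097]
    - [-0.056,-0.3045,-0.097]
  roll: [0,-9.5,-19.5,-29.5,-39.5,-49.5,-59.5,-69.5]
  claw: [0.005,0.005,0.005,0.005,0.005,0.005,0.005,0.005]

```text
clock: 31.35
position: [571.3, 307.4, 284.4]
ee_rot: [0.818, 0.575, -0.001, -0.0]
contact_force: [1.0, 0.2, -1.8]
gripper_width: 12.1
grasp_force: 60.9
```

Emit:
carry_out:
  slide:
    - [0,0,0]
    - [0,0,0]
    - [0,0,0]
  roll: [-10,-10.2,-10.2]
  claw: [0.005,0.005,0.005]

```text
clock: 31.72
position: [572.2, 304.9, 284.7]
ee_rot: [0.767, 0.642, -0.001, -0.0]
contact_force: [0.2, 0.6, -1.4]
gripper_width: 12.2
grasp_force: 60.9
```

```bash
python3 - <<'E'
from h import *
s=read_state();print(N(s['position']),s['gripper_width'],s['grasp_force'])
plan(572.8,306.2,230-154.7,90+NA)
p=snap('wrist')
cv2.imwrite('pics/w12.png',p['img'][:,:,::-1])
z=s['position'][2]-189.6+8
for r in rects(p,0,0,h=z,thr=130,box=(150,130,420,419)):print(r,N(r[:2]))
E
```

```text
[-3.38104136 -1.62929767] 12.23678970007669 60.8734667301178
slide [0.0014 0.0004 0.0547] roll -0.27 j6 2.23 q [572.2 304.9 284.7] ty -10.1
(575.1, 327.1, 93.2, 62.4, 79.7, [274.0, 221.0]) [18.99298769 -0.66061986]
```

View pics/w12.png

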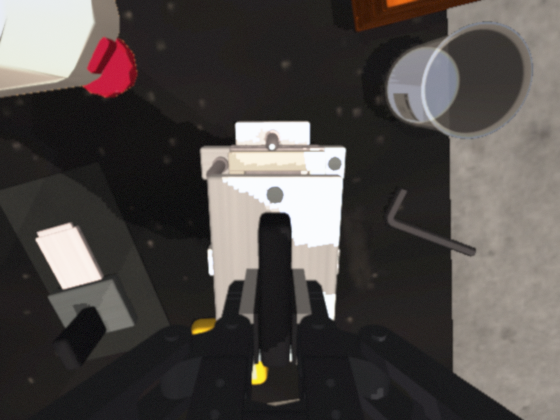

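The cover is held square over the pack. I'll lower, release, and look back.

Emit:
carry_out:
  slide:
    - [0.001,0,0.03]
    - [0.001,0,0.045]
    - [0.001,0,0.051]
    - [0.001,0,0.054]
    - [0.001,0,0.056]
    - [0.001,0,0.057]
    - [0.001,0,0.057]
    - [0.001,0,0.057]
  roll: [-0.2,-0.2,-0.2,-0.2,-0.2,-0.2,-0.2,-0.2]
  claw: [0.005,0.005,0.005,0.005,0.005,0.005,0.005,0.005]

```text
clock: 32.78
position: [572.7, 306.7, 229.6]
ee_rot: [0.764, 0.645, 0.001, 0.0]
contact_force: [-1.2, -0.6, 5.6]
gripper_width: 11.9
grasp_force: 61.8
```

Emit:
carry_out:
  slide:
    - [0,0,-0.001]
    - [0,0,-0.002]
    - [0,0,-0.002]
    - [0,0,-0.03]
    - [0,0,-0.08]
    - [-0.04,0,-0.12]
    - [-0.08,0,-0.14]
    - [-0.08,0,-0.14]
  roll: [0,0,0,0,0,0,0,0]
  claw: [0.02,0.03,0.03,0.03,0.03,0.04,0.045,0.045]

```text
clock: 33.78
position: [558.7, 225.7, 370.8]
ee_rot: [0.765, 0.644, 0.002, 0.0]
contact_force: [0.5, 0.2, -0.2]
gripper_width: 45.1
grasp_force: 0.0
```

```bash
python3 - <<'E'
from h import *
p=snap('wrist');C=cloud(p)
for r in rects(p,0,0,h=48,thr=130,box=(150,0,420,300),amin=500):print(r,N(r[:2]))
for t,h in(('cover',40),('gauge',3),('gauge_tip',5.5),('gauge_shoulder',8),('mat',0)):
    for d in place_of(p,t)[:1]: print(t,d['conf'],np.round(d['at']),onz(p,d['at'],h).round(1))
for t in ((-30,-20),(0,-20),(30,-20)):
    a=np.radians(NA);w=NC+np.array([[np.cos(a),-np.sin(a)],[np.sin(a),np.cos(a)]])@t
    m=(np.hypot(C[...,0]-w[0],C[...,1]-w[1])<4);print(t,np.median(C[m][:,2]) if m.any() else None)
cv2.imwrite('pics/w13.png',p['img'][:,:,::-1])
plan(406,245,120,NA+90)
E
```

```text
(532.4, 137.9, 69.8, 20.5, -9.9, [264.0, 291.0]) [-174.72267462    9.04361507]
(518.4, 200.8, 52.8, 52.7, -6.8, [234.0, 230.0]) [-115.14485542   33.59750394]
(571.1, 308.4, 109.8, 88.9, 80.2, [272.0, 90.0]) [-0.11563284  0.08141896]
cover 0.75 [269.  96.] [568.8 307.6  40. ]
gauge 0.8 [122. 191.] [409.6 244.7   3. ]
gauge_tip 0.79 [ 90. 108.] [405.7 325.3   5.5]
gauge_shoulder 0.73 [109. 164.] [407.7 273.8   8. ]
mat 0.88 [118. 151.] [416.  282.9   0. ]
(-30, -20) 47.86402884167052
(0, -20) 47.865898613093805
(30, -20) 47.815794496244735
slide [-0.0094 -0.1534  0.0925] roll 0.16 j6 2.32 q [559.  228.5 366.9] ty -9.7
```

View pics/w13.png

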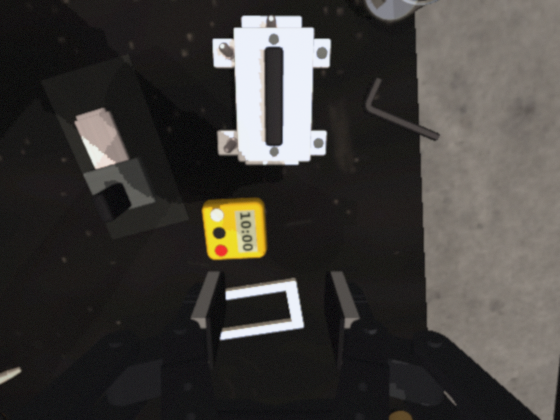

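The pack is complete: the cover is flat (48 mm top) and square at (272,90), one spare spacer is on the bench, and the gauge is still on its mat at (115,190). I'll go to the gauge.

Emit:
carry_out:
  slide:
    - [-0.003,-0.05,0]
    - [-0.006,-0.1,0.02]
    - [-0.009,-0.151,0.05]
    - [-0.009,-0.151,0.067]
    - [-0.009,-0.151,0.067]
    - [-0.009,-0.151,0.067]
  roll: [-8,-15.2,-15.2,-15.2,-15.2,-15.2]
  claw: [0.045,0.045,0.045,0.045,0.045,0.045]

```text
clock: 34.83
position: [409.2, 245.1, 301.6]
ee_rot: [0.672, 0.74, 0.0, 0.0]
contact_force: [0.4, -0.3, 0.5]
gripper_width: 45.3
grasp_force: 0.0
```

```bash
python3 - <<'E'
from h import *
p=snap('wrist','w14.png');C=cloud(p)
for t,h in(('gauge',3),('gauge_tip',5.5),('gauge_shoulder',8)):
    for d in place_of(p,t)[:1]: print(t,d['conf'],np.round(d['at']),onz(p,d['at'],h).round(1))
for r in rects(p,0,0,h=8,thr=130,amin=500,amax=4000):print(r)
# grip top from depth
m=(C[...,2]>45)&(C[...,2]<70)&(abs(C[...,0]-408)<40)&(abs(C[...,1]-245)<40);q=C[m]
print(len(q),cv2.minAreaRect(q[:,:2].astype(np.float32)),np.median(q[:,2]))
m=(C[...,2]>10.5)&(C[...,2]<16)&(abs(C[...,0]-408)<50)&(abs(C[...,1]-250)<50);q=C[m]
print(len(q),cv2.minAreaRect(q[:,:2].astype(np.float32)))
plan(408,245,70,5.5)
E
```

```text
gauge 0.64 [279. 206.] [412.4 243.9   3. ]
gauge_tip 0.64 [278. 103.] [404.  322.6   5.5]
gauge_shoulder 0.9 [279. 174.] [410.1 271.4   8. ]
(174.3, 17.8, 45.8, 15.5, 47.5, [13.0, 408.0])
(188.7, 91.4, 51.6, 19.0, -83.7, [16.0, 343.0])
(514.5, 185.5, 60.7, 60.3, 83.2, [394.0, 282.0])
(213.7, 212.5, 50.9, 12.2, 16.1, [26.0, 224.0])
(526.7, 273.5, 23.7, 22.8, -9.8, [431.0, 185.0])
(407.6, 298.0, 49.2, 34.3, -84.5, [280.0, 137.0])
(539.9, 348.9, 24.0, 22.6, -9.6, [475.0, 82.0])
696 ((413.1370849609375, 243.92445373535156), (11.44941234588623, 25.60504913330078), 5.52973747253418) 55.47735527145596
3522 ((412.1547546386719, 251.05905151367188), (56.06489562988281, 44.97970962524414), 5.777457237243652)
slide [ 0.0006 -0.0011  0.077 ] roll -0.07 j6 2.36 q [409.1 244.5 301.7] ty 5.4
```

The gauge grip is at (413.1, 243.9), heading 95.5°. I'll grasp it.

Emit:
carry_out:
  slide:
    - [-0.001,0.004,0.03]
    - [-0.001,0.004,0.07]
    - [-0.001,0.004,0.095]
    - [-0.001,0.004,0.103]
    - [-0.001,0.004,0.103]
    - [-0.001,0.004,0.103]
    - [-0.001,0.004,0.103]
    - [-0.001,0.004,0.103]
  roll: [0,0,0,0,0,0,0,0]
  claw: [0.045,0.045,0.045,0.045,0.03,0.02,0.01,0.005]

```text
clock: 36.02
position: [413.0, 244.1, 199.4]
ee_rot: [0.672, 0.74, 0.001, 0.0]
contact_force: [0.1, -1.0, 6.2]
gripper_width: 11.0
grasp_force: 59.2
```

Emit:
carry_out:
  slide:
    - [0,0,0]
    - [0,0,0]
    - [0,0,0]
  roll: [0,0,0]
  claw: [0.003,0.003,0.003]

```text
clock: 36.4
position: [413.0, 244.1, 199.4]
ee_rot: [0.672, 0.74, 0.001, 0.0]
contact_force: [-0.3, -0.3, 5.9]
gripper_width: 11.3
grasp_force: 59.2
```

```bash
python3 - <<'E'
from h import *
a=np.radians(NA);Q=np.array([[np.cos(a),-np.sin(a)],[np.sin(a),np.cos(a)]])
print(NC+Q@[-150,-1.5])
plan(*(NC+Q@[-150,-1.5]),100,NA+90)
E
```

```text
[547.01748375 160.45454783]
slide [-0.096   0.1255 -0.0552] roll 15.34 j6 2.36 q [413.  244.1 199.4] ty 5.5
```

Emit:
carry_out:
  slide:
    - [0,0,-0.03]
    - [0,0,-0.06]
    - [-0.03,0.04,-0.062]
    - [-0.06,0.08,-0.062]
    - [-0.096,0.1255,-0.062]
    - [-0.096,0.1255,-0.062]
    - [-0.096,0.1255,-0.062]
  roll: [0,0,5,10,15.3,15.3,15.3]
  claw: [0.003,0.003,0.003,0.003,0.003,0.003,0.003]

```text
clock: 37.28
position: [546.2, 159.6, 259.5]
ee_rot: [0.765, 0.644, -0.001, -0.0]
contact_force: [-0.4, -0.3, -1.1]
gripper_width: 11.3
grasp_force: 59.2
```

```bash
python3 - <<'E'
from h import *
s=read_state();print(N(s['position']),s['gripper_width'],s['grasp_force'])
p=snap('wrist','w15.png');C=cloud(p)
# cover rect by depth, blade rect by depth
D=np.array([N(q) for q in C.reshape(-1,3)[:,:2]]).reshape(420,560,2)
m=(C[...,2]>44)&(C[...,2]<52)&(abs(D[...,0])<60)&(abs(D[...,1])<40);q=C[m];r=cv2.minAreaRect(q[:,:2].astype(np.float32));print('cover',r,N(r[0]),np.median(q[:,2]))
zg=s['position'][2]-196.4;print('zg',zg)
m=(C[...,2]>zg+2)&(C[...,2]<zg+8)&(abs(D[...,1])<40)&(D[...,0]<-60)&(D[...,0]>-160)
q=C[m];r=cv2.minAreaRect(q[:,:2].astype(np.float32));print('blade+',r,N(r[0]))
b=D[m];z=C[m][:,2]
for x0 in range(-116,-60,8):
    k=(b[:,0]>x0)&(b[:,0]<x0+8)
    if k.sum()>20: print(x0+4,k.sum(),np.percentile(b[k,1],[1,99]).round(1),b[k,1].mean().round(2),np.median(z[k]).round(2))
plan(*(NC+0),100,NA+90)
E
```

```text
[-150.97664486   -0.83789283] 11.322073415192614 59.2053884267807
cover ((560.2646484375, 269.8295593261719), (24.753217697143555, 71.58633422851562), 80.41044616699219) [-39.97110287   4.15882568] 47.94066916575346
zg 63.1161176120672
blade+ ((551.9427490234375, 195.35215759277344), (84.88897705078125, 55.93000793457031), 79.73165893554688) [-114.77425434   -0.38274994]
-112 1163 [-16.6  16.5] -0.06 67.88
-104 1216 [-16.7  16.4] -0.14 67.86
-96 1273 [-16.6  16.4] -0.16 67.85
-88 1333 [-16.7  16.5] -0.05 67.83
-80 1410 [-16.8  16.4] -0.22 67.73
-72 555 [-13.7  13.6] -0.06 66.95
slide [ 0.1505 -0.0003  0.0049] roll 0.03 j6 2.4 q [545.9 160.1 259.7] ty -9.8
```

View pics/w15.png

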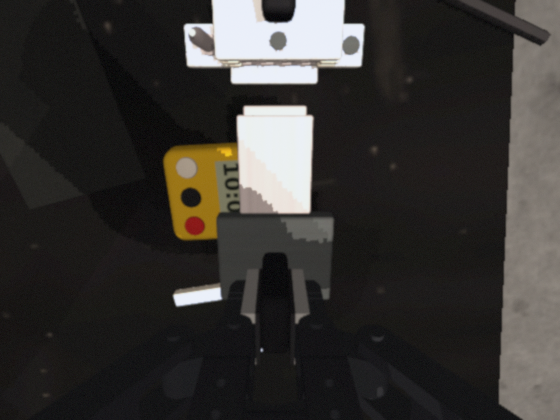

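The blade (237–313, rows 105–215) lies flat and straight ahead of the pack. The cover edge spans columns 215–344 at row ~55.

```bash
python3 - <<'E'
from h import *
p=snap('wrist')
g=cv2.cvtColor(p['img'],cv2.COLOR_RGB2GRAY).astype(int)
for r in (6,12,18):
    i=np.where(g[r,205:360]>150)[0]+205;print(r,i.min(),i.max(),N(onz(p,(i.min()-.5,r),48)).round(1),N(onz(p,(i.max()+.5,r),48)).round(1))
for c in(240,320):
    col=g[30:80,c];print(c,[(v+30,col[v]) for v in range(15,45,2)])
print(N(onz(p,(279,58),48)),N(read_state()['position']),read_state()['position'][2])
E
```

```text
6 214 345 [-29.8  27.9] [-29.8 -31.8]
12 214 344 [-32.2  28. ] [-32.1 -31.5]
18 214 344 [-34.6  28.1] [-34.6 -31.6]
240 [(45, np.int64(239)), (47, np.int64(240)), (49, np.int64(240)), (51, np.int64(239)), (53, np.int64(239)), (55, np.int64(239)), (57, np.int64(239)), (59, np.int64(227)), (61, np.int64(136)), (63, np.int64(140)), (65, np.int64(211)), (67, np.int64(178)), (69, np.int64(235)), (71, np.int64(239)), (73, np.int64(239))]
320 [(45, np.int64(239)), (47, np.int64(239)), (49, np.int64(239)), (51, np.int64(239)), (53, np.int64(239)), (55, np.int64(240)), (57, np.int64(239)), (59, np.int64(226)), (61, np.int64(122)), (63, np.int64(112)), (65, np.int64(161)), (67, np.int64(145)), (69, np.int64(55)), (71, np.int64(29)), (73, np.int64(24))]
[-51.31961885  -1.84276076] [-150.20542902   -0.2624237 ] 259.97777231061025
```

Emit:
carry_out:
  slide:
    - [0,0.002,0.015]
    - [0,0.002,0.0295]
    - [0,0.002,0.0295]
    - [0.012,0.002,0.0295]
    - [0.024,0.002,0.0295]
    - [0.032,0.002,0.0295]
    - [0.032,0.002,0.0295]
  roll: [0,0,0,0,0,0,0]
  claw: [0.003,0.003,0.003,0.003,0.003,0.003,0.003]

```text
clock: 38.25
position: [554.3, 192.2, 230.9]
ee_rot: [0.765, 0.644, 0.0, 0.0]
contact_force: [0.2, -0.7, -1.3]
gripper_width: 10.9
grasp_force: 59.2
```

```bash
python3 - <<'E'
from h import *
s=read_state();print(N(s['position']),s['position'],s['contact_force'])
E
```

```text
[-117.44125793   -3.21659867] [554.27858135 192.23968363 230.93154161] [ 0.16120057 -0.68400473 -1.27818481]
```

Emit:
carry_out:
  slide:
    - [0.008,-0.0007,0.0005]
    - [0.016,-0.0007,0.0005]
    - [0.024,-0.0007,0.0005]
    - [0.031,-0.0007,0.0005]
    - [0.031,-0.0007,0.0005]
  roll: [0,0,0,0,0]
  claw: [0.003,0.003,0.003,0.003,0.003]

```text
clock: 38.88
position: [558.8, 222.6, 230.1]
ee_rot: [0.765, 0.644, 0.0, 0.0]
contact_force: [0.9, -0.5, -1.8]
gripper_width: 11.3
grasp_force: 59.2
```

```bash
python3 - <<'E'
from h import *
s=read_state();print(N(s['position']),s['position'],s['contact_force'])
E
```

```text
[-86.79048049  -2.50697798] [558.82283021 222.56003194 230.14604019] [ 0.91216516 -0.4793578  -1.78284496]
```

Emit:
carry_out:
  slide:
    - [0.002,0,0]
    - [0.004,0,0]
    - [0.004,0,0]
    - [0.004,0,0]
  roll: [0,0,0,0]
  claw: [0.003,0.003,0.003,0.003]

```text
clock: 39.38
position: [559.4, 225.8, 230.2]
ee_rot: [0.765, 0.644, -0.0, -0.0]
contact_force: [-1.0, 0.6, -0.4]
gripper_width: 11.3
grasp_force: 59.2
```

Emit:
carry_out:
  slide:
    - [0.001,0,0]
    - [0.001,0,0]
    - [0.0015,0,0]
    - [0.0015,0,0]
    - [0.0015,0,0]
  roll: [0,0,0,0,0]
  claw: [0.003,0.003,0.003,0.003,0.003]

```text
clock: 40.0
position: [559.7, 227.4, 230.2]
ee_rot: [0.765, 0.644, -0.0, 0.0]
contact_force: [0.2, -0.7, -0.9]
gripper_width: 10.9
grasp_force: 59.2
```

Emit:
carry_out:
  slide:
    - [0.0005,0,0]
    - [0.001,0,0]
    - [0.001,0,0]
    - [0.001,0,0]
    - [0.001,0,0]
  roll: [0,0,0,0,0]
  claw: [0.003,0.003,0.003,0.003,0.003]

```text
clock: 40.62
position: [559.8, 228.1, 230.2]
ee_rot: [0.765, 0.644, -0.0, 0.0]
contact_force: [-0.6, -3.7, 0.6]
gripper_width: 10.7
grasp_force: 59.4
```

```bash
python3 - <<'E'
from h import *
s=read_state();print(N(s['position']),s['contact_force'])
p=snap('wrist');C=cloud(p);g=cv2.cvtColor(p['img'],cv2.COLOR_RGB2GRAY).astype(int)
print([(v,int(g[v,240]),int(g[v,310]),C[v,240,2].round(1)) for v in range(150,260,4)])
E
```

```text
[-81.20447109  -2.49702126] [-0.6448173  -3.67774996  0.62790104]
[(150, 239, 239, np.float64(47.2)), (154, 239, 239, np.float64(47.4)), (158, 239, 240, np.float64(47.7)), (162, 239, 239, np.float64(46.6)), (166, 239, 239, np.float64(47.4)), (170, 238, 240, np.float64(47.6)), (174, 238, 240, np.float64(47.5)), (178, 238, 240, np.float64(48.9)), (182, 238, 239, np.float64(47.1)), (186, 238, 239, np.float64(48.6)), (190, 176, 239, np.float64(47.6)), (194, 170, 240, np.float64(48.2)), (198, 170, 240, np.float64(47.9)), (202, 169, 240, np.float64(47.2)), (206, 170, 239, np.float64(47.9)), (210, 170, 240, np.float64(47.2)), (214, 170, 239, np.float64(47.0)), (218, 84, 127, np.float64(43.5)), (222, 58, 109, np.float64(44.4)), (226, 59, 112, np.float64(44.9)), (230, 59, 98, np.float64(44.0)), (234, 57, 96, np.float64(43.6)), (238, 58, 98, np.float64(44.2)), (242, 58, 80, np.float64(44.4)), (246, 59, 56, np.float64(43.3)), (250, 57, 57, np.float64(42.8)), (254, 55, 56, np.float64(43.5)), (258, 58, 54, np.float64(44.1))]
```

The shoulders have met the pack (−3.7 N, no gap in depth). I'll hold for a moment, then draw straight out.

Emit:
carry_out:
  slide:
    - [0,0,0]
    - [0,0,0]
    - [0,0,0]
    - [-0.006,0,0]
    - [-0.018,0,0]
    - [-0.033,0,0]
    - [-0.05,0,0]
    - [-0.068,0,0]
  roll: [0,0,0,0,0,0,0,0]
  claw: [0.003,0.003,0.003,0.003,0.003,0.003,0.003,0.003]

```text
clock: 41.68
position: [547.9, 160.0, 230.3]
ee_rot: [0.765, 0.644, 0.0, -0.0]
contact_force: [0.3, 0.3, -1.5]
gripper_width: 10.9
grasp_force: 59.1
```

Emit:
carry_out:
  slide:
    - [0,0,0]
    - [0,0,-0.02]
    - [0,0,-0.035]
    - [0,0,-0.035]
  roll: [0,0,0,0]
  claw: [0.003,0.003,0.003,0.003]

```text
clock: 42.18
position: [548.7, 161.8, 266.7]
ee_rot: [0.765, 0.644, 0.002, 0.0]
contact_force: [0.0, 0.3, -1.5]
gripper_width: 10.7
grasp_force: 59.3
```

```bash
python3 - <<'E'
from h import *
p=snap('wrist');C=cloud(p)
D=np.array([N(q) for q in C.reshape(-1,3)[:,:2]]).reshape(420,560,2)
g=cv2.cvtColor(p['img'],cv2.COLOR_RGB2GRAY).astype(int)
for r in (6,12,18):
    i=np.where(g[r,205:360]>150)[0]+205;print(r,N(onz(p,(i.min()-.5,r),48)).round(1),N(onz(p,(i.max()+.5,r),48)).round(1))
m=(C[...,2]>44)&(C[...,2]<52)&(abs(D[...,0])<60)&(abs(D[...,1])<40);print(np.median(C[m][:,2]),D[m].min(0))
s=read_state();m=(abs(C[...,2]-(s['position'][2]-191.5))<4)&(D[...,0]<-60)&(abs(D[...,1])<16);print('blade z',np.median(C[m][:,2]),m.sum())
print(s['gripper_width'],s['grasp_force']);plan(413,244.1,75,5.5)
E
```

```text
6 [-25.5  27.9] [-25.4 -31.3]
12 [-28.   28.1] [-27.9 -31.5]
18 [-30.5  28.2] [-30.4 -31.6]
47.94779203409678 [-51.94147668 -31.62441416]
blade z 75.17983355249082 7138
11.1803513847032 59.24991309642792
slide [ 0.0582 -0.1474  0.0359] roll -15.33 j6 2.4 q [548.3 161.6 265.7] ty -9.8
```

Emit:
carry_out:
  slide:
    - [0.02,-0.05,0]
    - [0.04,-0.1,0]
    - [0.0582,-0.1474,0]
    - [0.0582,-0.1474,0.036]
    - [0.0582,-0.1474,0.055]
    - [0.0582,-0.1474,0.064]
    - [0.0582,-0.1474,0.064]
  roll: [-8,-15.3,-15.3,-15.3,-15.3,-15.3,-15.3]
  claw: [0.003,0.003,0.003,0.003,0.003,0.003,0.003]

```text
clock: 43.1
position: [413.1, 244.0, 200.9]
ee_rot: [0.673, 0.74, -0.0, 0.0]
contact_force: [1.0, -0.1, -1.2]
gripper_width: 11.2
grasp_force: 59.4
```

Emit:
carry_out:
  slide:
    - [0,0,0.001]
    - [0,0,0.002]
    - [0,0,0.0025]
    - [0,0,0.0025]
    - [0,0,0.0025]
  roll: [0,0,0,0,0]
  claw: [0.003,0.003,0.003,0.003,0.003]

```text
clock: 43.72
position: [413.1, 243.9, 199.4]
ee_rot: [0.673, 0.74, 0.0, 0.0]
contact_force: [-0.9, -1.0, 5.2]
gripper_width: 11.3
grasp_force: 60.4
```

Contact on the mat. I'll release, rise and verify.

Emit:
carry_out:
  slide:
    - [0,0,0]
    - [0,0,0]
    - [0,0,0]
    - [0,0,-0.03]
    - [0,0,-0.09]
    - [0,0,-0.15]
    - [0,0,-0.15]
    - [0,0,-0.15]
  roll: [0,0,0,0,0,0,0,0]
  claw: [0.02,0.035,0.04,0.04,0.04,0.04,0.04,0.04]

```text
clock: 44.72
position: [412.5, 243.5, 348.3]
ee_rot: [0.673, 0.74, -0.0, -0.0]
contact_force: [0.5, 0.5, -0.1]
gripper_width: 39.9
grasp_force: 0.0
```

```bash
python3 - <<'E'
from h import *
p=snap('wrist');C=cloud(p)
m=(C[...,2]>45)&(C[...,2]<70)&(abs(C[...,0]-413)<40)&(abs(C[...,1]-244)<40);q=C[m]
print('grip',cv2.minAreaRect(q[:,:2].astype(np.float32)),np.median(q[:,2]))
for d in place_of(p,'mat')[:1]: print('mat',d['conf'],onz(p,d['at'],0).round(1))
for r in rects(p,0,0,h=8,thr=130,amin=1000,amax=3000):print(r)
D=np.array([N(q) for q in C.reshape(-1,3)[:,:2]]).reshape(420,560,2)
m=(C[...,2]>44)&(C[...,2]<52)&(abs(D[...,0])<60)&(abs(D[...,1])<40);q=C[m];r=cv2.minAreaRect(q[:,:2].astype(np.float32));print('cover',r,N(r[0]),np.median(q[:,2]))
t=snap('top')
for r in rects(t,0,0,h=8,box=(150,140,330,260)):print(r)
E
```

```text
grip ((412.95013427734375, 243.15707397460938), (11.171724319458008, 26.344528198242188), 5.63761568069458) 55.47487362585605
mat 0.8 [417.  283.8   0. ]
(199.4, 34.8, 93.9, 19.8, 26.5, [60.0, 358.0])
(541.3, 109.4, 44.1, 24.8, -0.2, [389.0, 323.0])
(176.6, 96.2, 56.0, 38.4, -45.0, [34.0, 305.0])
(702.4, 110.6, 167.8, 13.0, -89.9, [537.0, 334.0])
(200.1, 212.0, 83.8, 20.3, 11.4, [40.0, 203.0])
(407.7, 297.6, 48.7, 34.6, -84.5, [276.0, 129.0])
cover ((567.2809448242188, 311.1037292480469), (107.46428680419922, 71.36640930175781), 80.14178466796875) [1.89491736 4.30670264] 47.818910192003386
(436.4, 344.8, 54.1, 47.0, -74.9, [174.0, 240.0])
(432.3, 391.9, 104.6, 42.9, -1.2, [157.0, 244.0])
(513.6, 187.1, 60.4, 60.3, -7.2, [226.0, 213.0])
(514.6, 87.3, 99.4, 60.2, -0.8, [259.0, 211.0])
(572.5, 307.4, 126.5, 102.0, 80.0, [186.0, 194.0])
(722.2, 201.7, 63.8, 30.9, 89.1, [220.0, 147.0])
(722.3, 302.5, 112.9, 34.0, 89.1, [186.0, 146.0])
```

```bash
python3 - <<'E'
from h import *
p=snap('wrist');C=cloud(p)
D=np.array([N(q) for q in C.reshape(-1,3)[:,:2]]).reshape(420,560,2)
m=((abs(C[...,2]-48)<2)&(abs(D[...,0])<65)&(abs(D[...,1])<45)).astype(np.uint8)
m=cv2.morphologyEx(m,cv2.MORPH_OPEN,np.ones((9,9)));q=C[m>0];r=cv2.minAreaRect(q[:,:2].astype(np.float32));print(r,N(r[0]),m.sum())
c=N(r[0])
if abs(c[0]+2)<3.5 and abs(c[1]+2)<3.5 and min(r[1])<64: print('handing in',job_done())
E
```

```text
((571.2531127929688, 306.8582458496094), (99.73926544189453, 60.00672912597656), 80.78023529052734) [-1.60846706 -0.3331837 ] 4987
the job is handed in; nothing more can be done
handing in None
```

The job is handed in: both plates, a spacer on each and the cover are stacked flat and square in the nest. I slid the gauge in until its shoulders met the pack, then laid it flat back on its mat. The spare spacer is on the bench; the interface gave no verdict.

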